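Load turned stool feet into the V-groove jig for reading

TASK

Swing the hold-down bar of the V-groove jig right up and back, lay every stool foot that is on the table into a groove of its own so that it rests properly in both V rails with its tagged blue head pointing to the side where the reader block stands, and only then swing the bar fully down over them. Any foot may go in any groove; centre each foot's round body lengthwise across the two rails, and leave the tape measure and the squeeze bottle where they are.

Things in the scene. Friction and masses are not known exactly. Their poses are not given: they have to be found in the camera images.
- jig: fixed wooden V-groove jig: base plate 150 x 300 x 8 mm, two rails across it at x = -35 and +35 mm (20 mm thick, tops 40 mm above the table), each with four 90-degree V grooves 48 mm wide, 24 mm deep, 72 mm apart. Grooves run along x, side by side in y. Fingers fit in the 50 mm gap between the rails; the next foot is 32 mm away, so open little there. Origin: middle, on the table
- jig_v0 (a point): seat of groove 0 (y = -108 mm in the jig): the point on the axis of a seated foot midway between the rails, 44 mm above the table; axes as the jig's
- jig_v1 (a point): seat of groove 1 (y = -36 mm in the jig): the point on the axis of a seated foot midway between the rails, 44 mm above the table; axes as the jig's
- jig_v2 (a point): seat of groove 2 (y = 36 mm in the jig): the point on the axis of a seated foot midway between the rails, 44 mm above the table; axes as the jig's
- jig_v3 (a point): seat of groove 3 (y = 108 mm in the jig): the point on the axis of a seated foot midway between the rails, 44 mm above the table; axes as the jig's
- clamp (a joint): hinge of the steel hold-down bar, rad: 0 = fully down (the bar lies 1 to 2 mm above seated feet, across their middles), grows as it swings up and back, to 2.0; upright at 1.57. Its stiff hinge (about 0.4 N m, 3 to 5 N at the handle) keeps it where it is left; upright it stands only 7 mm behind the head of a foot whose head is on the far side, at 1.9 some 35 mm
- clamp_handle (a point): middle of the bar's red round handle, 12 mm diameter, along the jig's y, 100 mm clear between its stays, free all round for 35 mm; 150 mm from the hinge line, 74 mm above the table when down (over x = -55 mm of the jig, between the middle grooves), 220 mm when upright. Can be gripped from above, fingers closing along the jig's x; it turns in the grip
- clamp_hinge (a point): middle of the hinge line (along the jig's y axis), at x = +95 mm of the jig, 70 mm above the table; the bar's two arms (16 mm high) turn on it at y = -153 and +153 mm of the jig, beside posts up to 80 mm high, so carry feet in front of or above them
- reader: fixed black tag reader block, 52 x 110 x 58 mm, red window on both long faces, yellow plate on top. It stands beyond the grooves' ends on the near (-x) or the far (+x) side of the jig, 140 mm from its middle; a plain pine block stands on the other side. Origin: middle of its underside
- foot1: turned wooden stool foot, lying: round body 40 mm diameter, 120 mm long along its x, at the +x end a square blue head 40 x 40 x 20 mm (keeps it from rolling) with a white tag on its end face, at the -x end a nose 30 mm diameter, 8 mm long. Origin on the axis, middle of the round body, 20 mm above the table when lying there. About 0.15 kg, balance point 10 mm towards the head. May be absent
- foot2: turned wooden stool foot, lying: round body 40 mm diameter, 120 mm long along its x, at the +x end a square blue head 40 x 40 x 20 mm (keeps it from rolling) with a white tag on its end face, at the -x end a nose 30 mm diameter, 8 mm long. Origin on the axis, middle of the round body, 20 mm above the table when lying there. About 0.15 kg, balance point 10 mm towards the head. May be absent
- foot3: turned wooden stool foot, lying: round body 40 mm diameter, 120 mm long along its x, at the +x end a square blue head 40 x 40 x 20 mm (keeps it from rolling) with a white tag on its end face, at the -x end a nose 30 mm diameter, 8 mm long. Origin on the axis, middle of the round body, 20 mm above the table when lying there. About 0.15 kg, balance point 10 mm towards the head. May be absent
- foot4: turned wooden stool foot, lying: round body 40 mm diameter, 120 mm long along its x, at the +x end a square blue head 40 x 40 x 20 mm (keeps it from rolling) with a white tag on its end face, at the -x end a nose 30 mm diameter, 8 mm long. Origin on the axis, middle of the round body, 20 mm above the table when lying there. About 0.15 kg, balance point 10 mm towards the head. May be absent
- foot1_tag (a point): middle of the tag on the head's end face of foot 1, 80 mm from the foot's origin along its x axis
- foot2_tag (a point): middle of the tag on the head's end face of foot 2, 80 mm from the foot's origin along its x axis
- foot3_tag (a point): middle of the tag on the head's end face of foot 3, 80 mm from the foot's origin along its x axis
- foot4_tag (a point): middle of the tag on the head's end face of foot 4, 80 mm from the foot's origin along its x axis
- squeeze_bottle: yellow squeeze bottle, 61 mm diameter, 166 mm tall, loose bystander; origin at the middle of its underside
- tape_measure: yellow and black tape measure, 36 x 78 x 60 mm, loose bystander; origin at the middle of its underside
Not all that is in view belongs to the job. Leave any green look-alike of the foot1 alone.

How it is judged:
On the way, in this order (a step that is already met when the one before it is completed fails the run):
1. the hold-down bar has been swung up (value of joint clamp above 1.3 rad), for 0.2 s.
2. with the bar still up, every foot present rests in a groove with its tagged head on the reader's side (value of joint clamp above 1 rad and ((y of foot1 in the frame of jig_v0 between -0.004 and 0.004 m and z of foot1 in the frame of jig_v0 between -0.004 and 0.004 m and x of foot1 in the frame of jig_v0 between -0.015 and 0.015 m) or (y of foot1 in the frame of jig_v1 between -0.004 and 0.004 m and z of foot1 in the frame of jig_v1 between -0.004 and 0.004 m and x of foot1 in the frame of jig_v1 between -0.015 and 0.015 m) or (y of foot1 in the frame of jig_v2 between -0.004 and 0.004 m and z of foot1 in the frame of jig_v2 between -0.004 and 0.004 m and x of foot1 in the frame of jig_v2 between -0.015 and 0.015 m) or (y of foot1 in the frame of jig_v3 between -0.004 and 0.004 m and z of foot1 in the frame of jig_v3 between -0.004 and 0.004 m and x of foot1 in the frame of jig_v3 between -0.015 and 0.015 m)) and ((x of reader in the frame of jig above 0 m and x of foot1_tag in the frame of jig above 0.05 m) or (x of reader in the frame of jig below 0 m and x of foot1_tag in the frame of jig below -0.05 m)) and angle between the x axis of each of foot1, foot2, foot3, foot4 and the x axis of jig, either way round below 0.08 rad and linear speed of each of foot1, foot2, foot3, foot4 below 0.02 m/s and ((y of foot2 in the frame of jig_v0 between -0.004 and 0.004 m and z of foot2 in the frame of jig_v0 between -0.004 and 0.004 m and x of foot2 in the frame of jig_v0 between -0.015 and 0.015 m) or (y of foot2 in the frame of jig_v1 between -0.004 and 0.004 m and z of foot2 in the frame of jig_v1 between -0.004 and 0.004 m and x of foot2 in the frame of jig_v1 between -0.015 and 0.015 m) or (y of foot2 in the frame of jig_v2 between -0.004 and 0.004 m and z of foot2 in the frame of jig_v2 between -0.004 and 0.004 m and x of foot2 in the frame of jig_v2 between -0.015 and 0.015 m) or (y of foot2 in the frame of jig_v3 between -0.004 and 0.004 m and z of foot2 in the frame of jig_v3 between -0.004 and 0.004 m and x of foot2 in the frame of jig_v3 between -0.015 and 0.015 m)) and ((x of reader in the frame of jig above 0 m and x of foot2_tag in the frame of jig above 0.05 m) or (x of reader in the frame of jig below 0 m and x of foot2_tag in the frame of jig below -0.05 m)) and ((y of foot3 in the frame of jig_v0 between -0.004 and 0.004 m and z of foot3 in the frame of jig_v0 between -0.004 and 0.004 m and x of foot3 in the frame of jig_v0 between -0.015 and 0.015 m) or (y of foot3 in the frame of jig_v1 between -0.004 and 0.004 m and z of foot3 in the frame of jig_v1 between -0.004 and 0.004 m and x of foot3 in the frame of jig_v1 between -0.015 and 0.015 m) or (y of foot3 in the frame of jig_v2 between -0.004 and 0.004 m and z of foot3 in the frame of jig_v2 between -0.004 and 0.004 m and x of foot3 in the frame of jig_v2 between -0.015 and 0.015 m) or (y of foot3 in the frame of jig_v3 between -0.004 and 0.004 m and z of foot3 in the frame of jig_v3 between -0.004 and 0.004 m and x of foot3 in the frame of jig_v3 between -0.015 and 0.015 m)) and ((x of reader in the frame of jig above 0 m and x of foot3_tag in the frame of jig above 0.05 m) or (x of reader in the frame of jig below 0 m and x of foot3_tag in the frame of jig below -0.05 m)) and ((y of foot4 in the frame of jig_v0 between -0.004 and 0.004 m and z of foot4 in the frame of jig_v0 between -0.004 and 0.004 m and x of foot4 in the frame of jig_v0 between -0.015 and 0.015 m) or (y of foot4 in the frame of jig_v1 between -0.004 and 0.004 m and z of foot4 in the frame of jig_v1 between -0.004 and 0.004 m and x of foot4 in the frame of jig_v1 between -0.015 and 0.015 m) or (y of foot4 in the frame of jig_v2 between -0.004 and 0.004 m and z of foot4 in the frame of jig_v2 between -0.004 and 0.004 m and x of foot4 in the frame of jig_v2 between -0.015 and 0.015 m) or (y of foot4 in the frame of jig_v3 between -0.004 and 0.004 m and z of foot4 in the frame of jig_v3 between -0.004 and 0.004 m and x of foot4 in the frame of jig_v3 between -0.015 and 0.015 m)) and ((x of reader in the frame of jig above 0 m and x of foot4_tag in the frame of jig above 0.05 m) or (x of reader in the frame of jig below 0 m and x of foot4_tag in the frame of jig below -0.05 m))), for 0.3 s.
At the end, for the whole second after the job is handed in: Each foot present is at rest in a groove, within 4 mm of its seat sideways and in height, 15 mm along it, 0.08 rad in line, tagged head on the reader's side of the jig; the bar is down (below 0.06 rad) (value of joint clamp below 0.06 rad and ((y of foot1 in the frame of jig_v0 between -0.004 and 0.004 m and z of foot1 in the frame of jig_v0 between -0.004 and 0.004 m and x of foot1 in the frame of jig_v0 between -0.015 and 0.015 m) or (y of foot1 in the frame of jig_v1 between -0.004 and 0.004 m and z of foot1 in the frame of jig_v1 between -0.004 and 0.004 m and x of foot1 in the frame of jig_v1 between -0.015 and 0.015 m) or (y of foot1 in the frame of jig_v2 between -0.004 and 0.004 m and z of foot1 in the frame of jig_v2 between -0.004 and 0.004 m and x of foot1 in the frame of jig_v2 between -0.015 and 0.015 m) or (y of foot1 in the frame of jig_v3 between -0.004 and 0.004 m and z of foot1 in the frame of jig_v3 between -0.004 and 0.004 m and x of foot1 in the frame of jig_v3 between -0.015 and 0.015 m)) and ((x of reader in the frame of jig above 0 m and x of foot1_tag in the frame of jig above 0.05 m) or (x of reader in the frame of jig below 0 m and x of foot1_tag in the frame of jig below -0.05 m)) and angle between the x axis of each of foot1, foot2, foot3, foot4 and the x axis of jig, either way round below 0.08 rad and linear speed of each of foot1, foot2, foot3, foot4 below 0.02 m/s and ((y of foot2 in the frame of jig_v0 between -0.004 and 0.004 m and z of foot2 in the frame of jig_v0 between -0.004 and 0.004 m and x of foot2 in the frame of jig_v0 between -0.015 and 0.015 m) or (y of foot2 in the frame of jig_v1 between -0.004 and 0.004 m and z of foot2 in the frame of jig_v1 between -0.004 and 0.004 m and x of foot2 in the frame of jig_v1 between -0.015 and 0.015 m) or (y of foot2 in the frame of jig_v2 between -0.004 and 0.004 m and z of foot2 in the frame of jig_v2 between -0.004 and 0.004 m and x of foot2 in the frame of jig_v2 between -0.015 and 0.015 m) or (y of foot2 in the frame of jig_v3 between -0.004 and 0.004 m and z of foot2 in the frame of jig_v3 between -0.004 and 0.004 m and x of foot2 in the frame of jig_v3 between -0.015 and 0.015 m)) and ((x of reader in the frame of jig above 0 m and x of foot2_tag in the frame of jig above 0.05 m) or (x of reader in the frame of jig below 0 m and x of foot2_tag in the frame of jig below -0.05 m)) and ((y of foot3 in the frame of jig_v0 between -0.004 and 0.004 m and z of foot3 in the frame of jig_v0 between -0.004 and 0.004 m and x of foot3 in the frame of jig_v0 between -0.015 and 0.015 m) or (y of foot3 in the frame of jig_v1 between -0.004 and 0.004 m and z of foot3 in the frame of jig_v1 between -0.004 and 0.004 m and x of foot3 in the frame of jig_v1 between -0.015 and 0.015 m) or (y of foot3 in the frame of jig_v2 between -0.004 and 0.004 m and z of foot3 in the frame of jig_v2 between -0.004 and 0.004 m and x of foot3 in the frame of jig_v2 between -0.015 and 0.015 m) or (y of foot3 in the frame of jig_v3 between -0.004 and 0.004 m and z of foot3 in the frame of jig_v3 between -0.004 and 0.004 m and x of foot3 in the frame of jig_v3 between -0.015 and 0.015 m)) and ((x of reader in the frame of jig above 0 m and x of foot3_tag in the frame of jig above 0.05 m) or (x of reader in the frame of jig below 0 m and x of foot3_tag in the frame of jig below -0.05 m)) and ((y of foot4 in the frame of jig_v0 between -0.004 and 0.004 m and z of foot4 in the frame of jig_v0 between -0.004 and 0.004 m and x of foot4 in the frame of jig_v0 between -0.015 and 0.015 m) or (y of foot4 in the frame of jig_v1 between -0.004 and 0.004 m and z of foot4 in the frame of jig_v1 between -0.004 and 0.004 m and x of foot4 in the frame of jig_v1 between -0.015 and 0.015 m) or (y of foot4 in the frame of jig_v2 between -0.004 and 0.004 m and z of foot4 in the frame of jig_v2 between -0.004 and 0.004 m and x of foot4 in the frame of jig_v2 between -0.015 and 0.015 m) or (y of foot4 in the frame of jig_v3 between -0.004 and 0.004 m and z of foot4 in the frame of jig_v3 between -0.004 and 0.004 m and x of foot4 in the frame of jig_v3 between -0.015 and 0.015 m)) and ((x of reader in the frame of jig above 0 m and x of foot4_tag in the frame of jig above 0.05 m) or (x of reader in the frame of jig below 0 m and x of foot4_tag in the frame of jig below -0.05 m))); the robot touches nothing.
It fails at once if the squeeze bottle is moved more than 3 cm (distance of squeeze_bottle from where it was at the start of the episode above 0.03 m).
It fails at once if the tape measure is moved more than 3 cm (distance of tape_measure from where it was at the start of the episode above 0.03 m).
Of foot1, foot2, foot3, foot4 only 2 to 4 are there at a start; the rules pass over those that are not, and their reading is None.
At some moment in a run one of foot1, foot2, foot3, foot4 may be knocked a few centimetres aside while the robot is not near it.
Once in a run the grip may slacken for a moment while it holds something.
It also fails if it takes over 210 s, if anything falls off the work surface, if the arm or the gripper's body presses on something with over 40 N, if the wrist force passes 120 N, or if a joint passes its speed limit or range.

ROBOT

A 6-joint arm with a two-finger parallel gripper is mounted at the origin on a cart in front of the work surface, level with it; the furniture and walls round the work are solid. World frame = base frame: x ahead of the robot, y to its left, z up, the work surface at z = 0. Lengths are in m, angles in rad, forces in N, time in s.
With the tool pointing down it reaches from about 0.375 to 0.9 m from the base axis. Payload 3.1 kg.
Tool frame: the origin (TCP) lies between the finger pads; the fingertips stand 25 mm ahead of it and the grasp point (between the pads) lies 6 mm ahead of it; y points along the fingers, x is the direction in which the jaws open and shut, and the axes are right-handed (so a half turn about y gives the same grasp; the last joint's range is limited). The gripper opens to 87 mm and grips with 3 to 60 N. Pads are 19 mm wide; open, the fingers measure 117 mm over their backs; the gripper's body (75 mm by 190 mm) begins 51 mm behind the grasp point.
Start: joints at [-1.288, 0.527, 1.433, -0, 1.181, -0.178], TCP at [0.278, -0.559, 0.248] pointing down, gripper open.
Joint ranges: [-3.08, 3.08], [-0.75, 2.2], [0.22, 2.44], [-1.43, 4.57], [0, 2.65], [-2.85, 2.85]. Speed limits (rad/s): [2.79, 2.79, 3.14, 3.14, 3.14, 3.14].

INTERFACE

Orientations are given as a unit quaternion [x, y, z, w].
In Python, from rig import robot gives the robot as it stands.
- The arm moves only by the tool carry_out, never from a script. Its argument "moves" is a list of rows, each a list of 7 numbers: the opening, from 0 (shut) to 1 (fully open), then the shift along the tool's x, y, z in cm, then the turn, a rotation vector about the tool's x, y, z in rad. In form: [[grip, x, y, z, rx, ry, rz], ...]. A call has 1 to 20 rows; each row is the pose to reach, as a shift and turn from the pose commanded when the call began, along the tool's axes at that moment; what a row does not reach only later rows make up. A row lasts 1/10 s, in which the tool goes at most 50 mm and 8.59 degrees, less where a joint would pass 70% of its speed; a pose out of reach is approached as far as the arm can. A call with a gripper value outside its range is refused whole. The fingers move at their own pace and stop on an object; "force" is the grip in N (left out, the last holds). Time passes only in rows, so rows that repeat a pose let the fingers close. It gives the time, the measured TCP pose, the force and the opening at its end, in the units of the state.
- robot.get_obs(): the state, without advancing time (a new reading comes with each control period).
- robot.camera(name): name is "side" or "top"; returns the picture (384x512x3 uint8, red, green, blue); there is no depth.
- robot.camera_params(name): a dict with "fx", "fy", "cx", "cy" (pixels), "k1" (the pictures are not rectified: a ray, as slopes to the right and down, at radius r is drawn at 1 + k1 r^2 times it, then the intrinsics apply), "extrinsics" (4x4, takes a point from camera to world coordinates). Camera axes: x right, y down, z forward; pixel columns grow to the right and rows downward; lengths in m; the calibration is good to about 2 mm. A picture is of the moment at which its call begins. camera_params takes no time and is no camera call.
- robot.hand_in(): hands the job in, once; it reports no verdict.
The state is a dict: "time": time; "q": joint angles; "joint_velocities": joint speeds; "joint_torque": joint torques, N m; "position": TCP position; "tool_rot": TCP orientation; "ft_force": force on the tool from outside, world axes, zero at the start; "moment": the same for the moment, N m; "grip_width": finger opening in m.
Only numpy, scipy, OpenCV 4.12 (cv2) and the standard library are available. Lean on these libraries where they do the work, as an engineer would, in place of code of your own. Each camera call takes 0.05 s, during which the arm holds its last target.

## Working session

There is one attempt and no reset: what is moved stays moved. The work goes in short steps, Python scripts to look and compute and a tool call to move; the robot and the scene stay as the last step left them, time stands still between calls to the robot, and variables do not carry over. Pictures are saved under pics/ and viewed, and the job is handed in when it is done.

Besides the shell and the picture viewer there is one more tool, called as a command line: name --pt "numbers of a row" for each row, then --argument value for the rest. carry_out: Moves the arm, as the interface text tells. Its arguments: {"type":"object","properties":{"moves":{"type":"array"},"force":{"type":"number"}},"required":["moves"]}

```bash
ls; mkdir -p pics; python3 - <<'E'
from rig import robot
import cv2
for n in("side","top"):
    im=robot.camera(n); cv2.imwrite(f"pics/{n}0.png",cv2.cvtColor(im,cv2.COLOR_RGB2BGR))
    p=robot.camera_params(n); print(n,{k:(v if not hasattr(v,'round') else v) for k,v in p.items()})
print(robot.get_obs())
E
```

```text
pics
side {'fx': 446.8252836956088, 'fy': 446.8252836956088, 'cx': 256.0387391143716, 'cy': 190.11725570031805, 'k1': -0.02764792262387867, 'extrinsics': array([[-0.97415041, -0.09318869,  0.20578347,  0.29907657],
       [-0.22584192,  0.42247255, -0.87778834,  1.12352197],
       [-0.00513793, -0.90157241, -0.43259773,  0.5793634 ],
       [ 0.        ,  0.        ,  0.        ,  1.        ]])}
top {'fx': 468.4909712929348, 'fy': 468.4909712929348, 'cx': 254.37597990993478, 'cy': 192.4230400896788, 'k1': -0.06593206880997038, 'extrinsics': array([[ 0.01667061, -0.99789968,  0.0625964 ,  0.46986388],
       [-0.99985898, -0.01651092,  0.00306759,  0.07855929],
       [-0.00202762, -0.06263871, -0.99803421,  1.59535109],
       [ 0.        ,  0.        ,  0.        ,  1.        ]])}
{'time': 0.1, 'q': array([-1.28750434e+00,  5.28402887e-01,  1.43376806e+00, -1.81049659e-05,
        1.18138751e+00, -1.78483946e-01]), 'joint_velocities': array([ 1.66982341e-05, -5.40049460e-04, -4.26637046e-03, -1.40843068e-03,
        2.35511307e-04, -1.79152128e-03]), 'joint_torque': array([-8.58363746e-04, -4.40985453e+01, -1.77150428e+01,  6.34462922e-02,
        5.33335574e-02, -4.92866479e-05]), 'position': array([ 0.27832057, -0.55893211,  0.24665314]), 'tool_rot': array([-0.60069315,  0.37282901, -0.37178805,  0.60161442]), 'ft_force': array([-0.59443624,  0.55494883, -0.64377616]), 'moment': array([ 0.06227137, -0.02699371, -0.0504933 ]), 'grip_width': 0.08696838439778515}
```

View pics/top0.png

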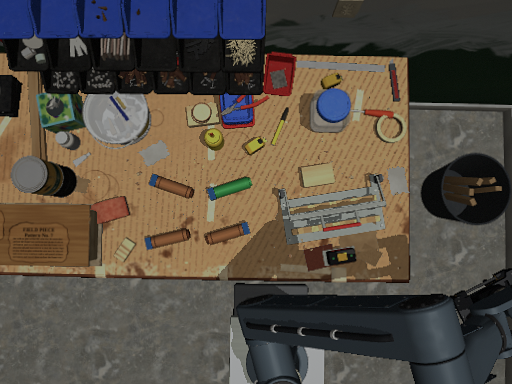

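View pics/side0.png

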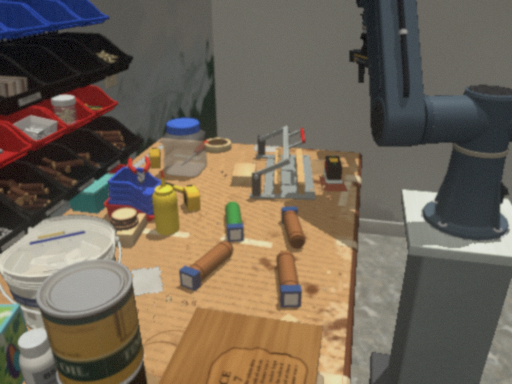

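```bash
cat > h.py <<'E'
import numpy as np, cv2
from scipy.spatial.transform import Rotation as R
from scipy.optimize import least_squares
from rig import robot
P={n:robot.camera_params(n) for n in("side","top")}
def proj(n,X):
    p=P[n]; X=np.atleast_2d(X); E=p["extrinsics"]
    c=(X-E[:3,3])@E[:3,:3]; s=c[:,:2]/c[:,2:]; r2=(s**2).sum(1,keepdims=True); s=s*(1+p["k1"]*r2)
    return s*[p["fx"],p["fy"]]+[p["cx"],p["cy"]]
def ray(n,uv):
    p=P[n]; d=(np.array(uv,float)-[p["cx"],p["cy"]])/[p["fx"],p["fy"]]; s=d.copy()
    for _ in range(20): s=d/(1+p["k1"]*(s@s))
    E=p["extrinsics"]; v=E[:3,:3]@np.r_[s,1]; return E[:3,3],v/np.linalg.norm(v)
def onz(n,uv,z):
    o,v=ray(n,uv); return o+v*(z-o[2])/v[2]
def tri(us,ut):
    o1,v1=ray("side",us);o2,v2=ray("top",ut)
    A=np.c_[v1,-v2]; t=np.linalg.lstsq(A,o2-o1,rcond=None)[0]
    a=o1+v1*t[0];b=o2+v2*t[1]; return (a+b)/2,np.linalg.norm(a-b)
def crop(n,im,x0,y0,x1,y1,f,name):
    c=cv2.resize(im[y0:y1,x0:x1],None,fx=f,fy=f,interpolation=cv2.INTER_CUBIC); cv2.imwrite(name,c)
def shot(n,name):
    im=cv2.cvtColor(robot.camera(n),cv2.COLOR_RGB2BGR); cv2.imwrite(name,im); return im
def rel(target_p,target_R):
    "shift(cm)+rotvec from current measured pose"
    o=robot.get_obs(); R0=R.from_quat(o["tool_rot"])
    d=R0.inv().apply(np.array(target_p)-o["position"])*100
    return d.round(2),(R0.inv()*target_R).as_rotvec().round(3)
E
python3 - <<'E'
from h import *
t=cv2.imread("pics/top0.png");s=cv2.imread("pics/side0.png")
crop("top",t,270,160,400,280,6,"pics/tj.png")
crop("top",t,135,165,265,260,6,"pics/tf.png")
crop("side",s,240,115,350,205,7,"pics/sj.png")
crop("side",s,170,190,320,315,5,"pics/sf.png")
print(R.from_quat(robot.get_obs()["tool_rot"]).as_matrix().round(3))
E
```

```text
[[ 0.446 -0.001  0.895]
 [-0.895  0.002  0.446]
 [-0.002 -1.     0.   ]]
```

View pics/tj.png

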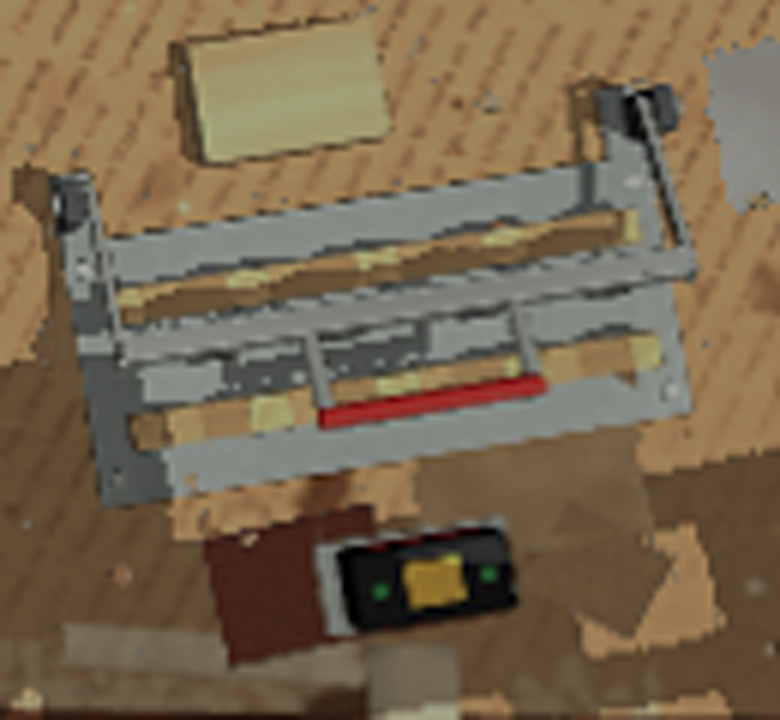

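View pics/tf.png

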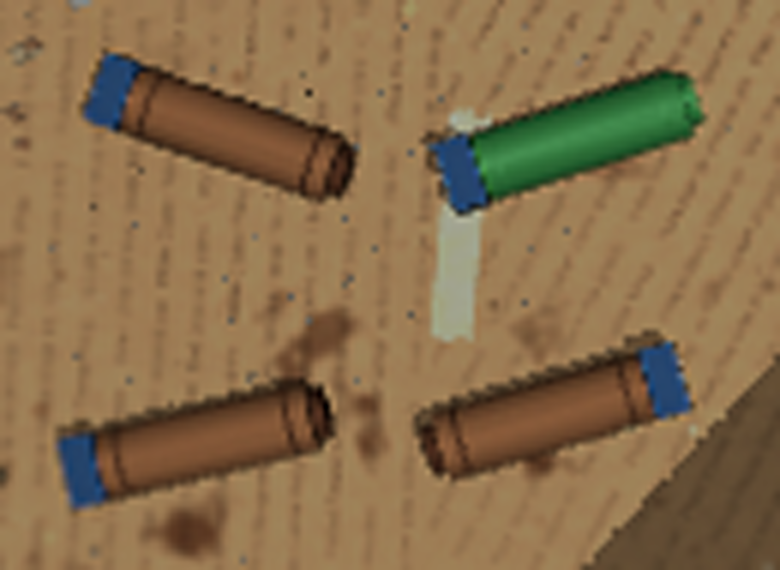

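View pics/sj.png

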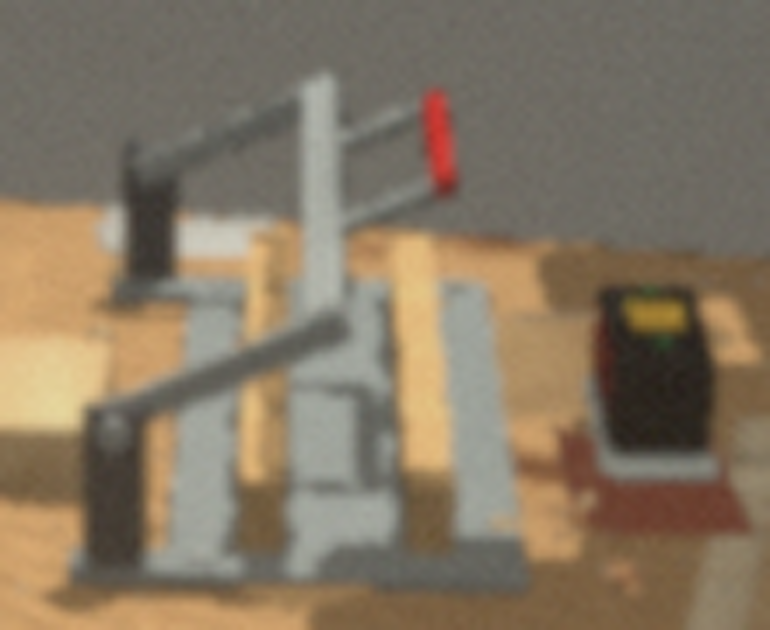

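View pics/sf.png

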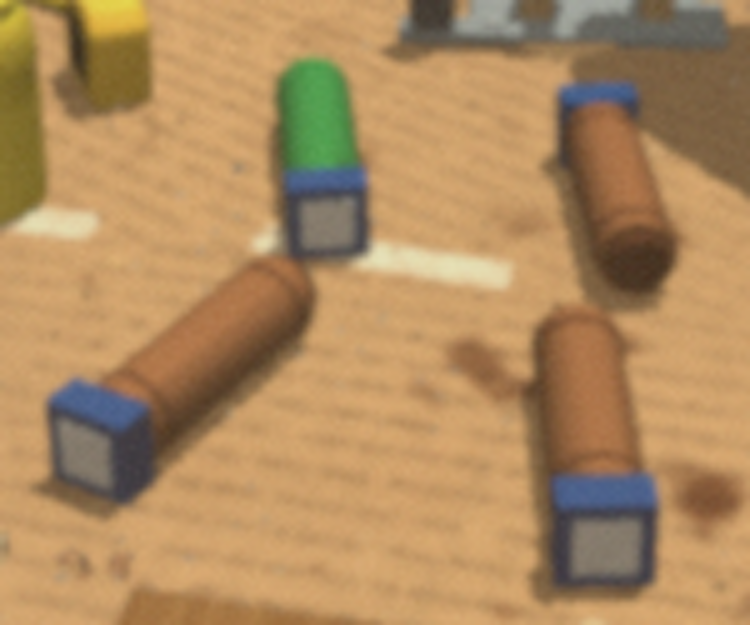

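```bash
cat > jig.py <<'E'
from h import *
T=lambda x,y:(270+x/6,160+y/6); S=lambda x,y:(240+x/7,115+y/7)
obs=[("top",(-.075,.15,.006),T(103,505)),("top",(-.075,-.15,.006),T(690,410)),
("side",(-.075,.15,.008),S(525,560)),
("side",(-.025,.15,.04),S(400,470)),("side",(-.045,.15,.04),S(453,468)),
("side",(.045,.15,.04),S(237,480)),("side",(.025,.15,.04),S(285,480)),
("side",(.095,.16,.07),S(112,432))]
def Xw(p,q): return R.from_euler("z",p[2]).apply(q)+[p[0],p[1],0]
def hand(th): a=th+.0267; return np.array([.095-.15*np.cos(a),0,.07+.15*np.sin(a)])
def f(p,full=False):
    r=[proj(n,Xw(p,np.array(q)))[0]-u for n,q,u in obs]
    r+= [proj("top",Xw(p,hand(p[3])))[0]-T(433.5,400),proj("side",Xw(p,hand(p[3])))[0]-S(442,141)]
    return np.array(r) if full else np.ravel(r)
if __name__=="__main__":
    s=least_squares(f,[.47,-.1,.1,.4],loss="soft_l1"); print(s.x.round(4)); print(f(s.x,True).round(1))
    p=s.x
    for n in("top","side"):
        im=cv2.imread(f"pics/{n}0.png")
        k=6; x0,y0,x1,y1=(270,160,400,280) if n=="top" else (240,115,350,205)
        c=cv2.resize(im[y0:y1,x0:x1],None,fx=k,fy=k,interpolation=cv2.INTER_CUBIC)
        def ln(a,b,col):
            u=(proj(n,Xw(p,np.array([a,b])))-[x0,y0]+0.5)*k; cv2.line(c,*[tuple(int(v) for v in q) for q in u],col,1)
        for a,b in [((-.075,-.15,.008),(-.075,.15,.008)),((-.075,.15,.008),(.075,.15,.008)),((-.075,-.15,.008),(.075,-.15,.008)),((.075,-.15,.008),(.075,.15,.008))]: ln(a,b,(0,0,255))
        for xr in(-.045,-.025,.025,.045): ln((xr,-.15,.04),(xr,.15,.04),(0,255,0))
        for g in(-.108,-.036,.036,.108):
            for xr in (-.045,.025): 
                for e in(-.024,.024): ln((xr,g+e,.04),(xr+.02,g+e,.04),(255,0,0))
        h=hand(p[3]); ln(h-[0,.05,0],h+[0,.05,0],(255,255,0)); ln((.095,-.153,.07),(.095,.153,.07),(255,0,255))
        cv2.imwrite(f"pics/ov_{n}.png",c)
E
python3 jig.py
```

```text
[ 0.4994 -0.1838  0.1821  0.4142]
[[ 5.8 -0.6]
 [-5.2  0.4]
 [-0.1 -1.4]
 [ 0.9  1.2]
 [ 0.3  1.6]
 [-0.1 -0.6]
 [-0.  -0.5]
 [ 0.2 -2.1]
 [-0.5 -0.1]
 [-0.8  0.3]]
```

```bash
python3 - <<'E'
import re
s=open("jig.py").read()
s=s.replace('(-.075,.15,.006),T','(-.075,.168,.006),T').replace('(-.075,-.15,.006)','(-.075,-.168,.006)').replace('("side",(-.075,.15,.008)','("side",(-.075,.168,.008)')
open("jig.py","w").write(s)
E
python3 jig.py
```

```text
[ 0.499  -0.1847  0.1751  0.4153]
[[ 0.6  0.1]
 [ 0.1  0. ]
 [ 0.1  1.3]
 [ 0.7  1.1]
 [ 0.1  1.5]
 [-0.3 -0.7]
 [-0.2 -0.6]
 [ 0.  -2.3]
 [-0.3 -0. ]
 [-0.7  0.2]]
```

View pics/ov_top.png

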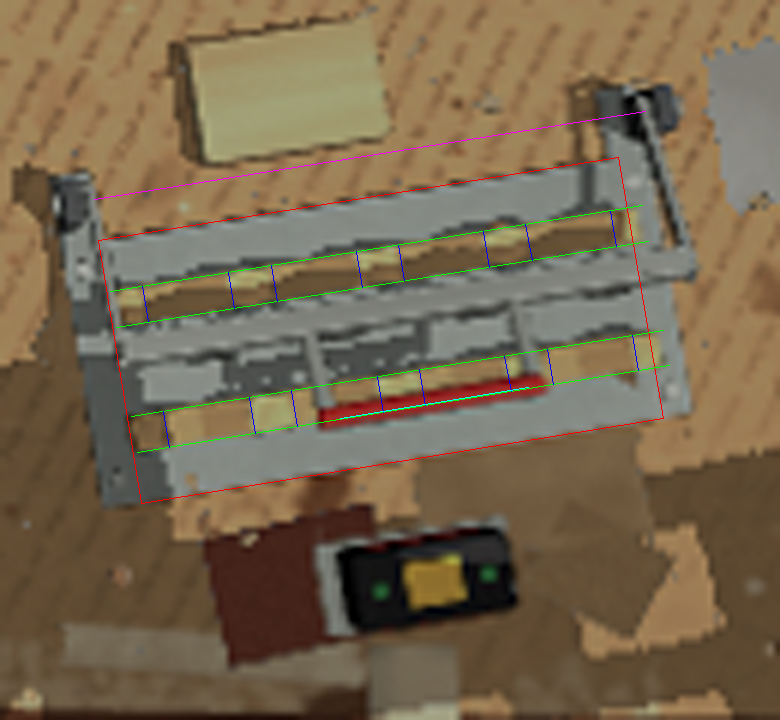

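View pics/ov_side.png

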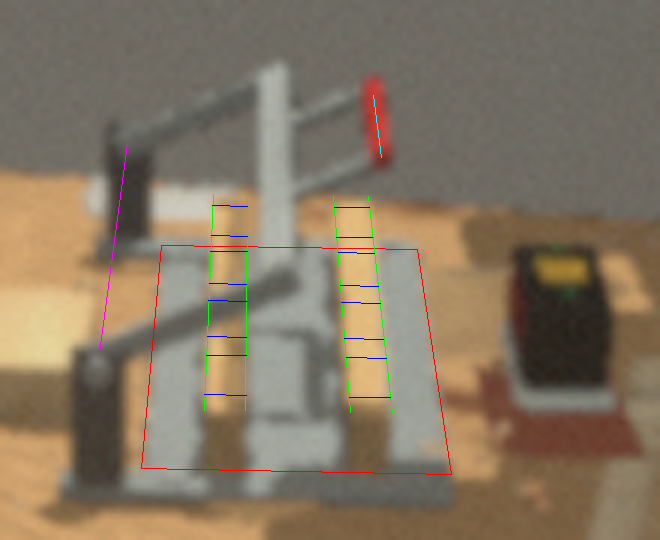

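```bash
cat > feet.py <<'E'
from h import *
a=np.linspace(0,2*np.pi,24,endpoint=False)
def cyl(x0,x1,r): return np.array([[x,r*np.cos(t),r*np.sin(t)] for x in(x0,x1) for t in a])
BODY=cyl(-.06,.06,.02); NOSE=cyl(-.068,-.06,.015)
HEAD=np.array([[x,y,z] for x in(.06,.08) for y in(-.02,.02) for z in(-.02,.02)])
K=4
def mask(n,parts,p,box,z=None):
    x0,y0,x1,y1=box; m=np.zeros(((y1-y0)*K,(x1-x0)*K),np.uint8)
    for q in parts:
        X=R.from_euler("z",p[2]).apply(q)+[p[0],p[1],p[3]]
        u=((proj(n,X)-[x0,y0]+.5)*K).astype(np.float32)
        cv2.fillConvexPoly(m,cv2.convexHull((u*16).round().astype(np.int32)),255,cv2.LINE_AA,4)
    return cv2.resize(m,(x1-x0,y1-y0),interpolation=cv2.INTER_AREA)/255.
def seg(im):
    hsv=cv2.cvtColor(im,cv2.COLOR_BGR2HSV).astype(int); b,g,r=[im[...,i].astype(int) for i in range(3)]
    blue=(b>r+25)&(b>g+15)
    brown=(r>g*1.35)&(r>b*1.7)&(r<190)&(r>35)
    return blue,brown
def fit(ims,p0,boxes,z=None):
    from scipy.optimize import minimize
    segs={n:seg(ims[n]) for n in ims}
    def cost(v):
        c=0; p=[v[0],v[1],v[2],v[3]]
        for n in ims:
            bx=boxes[n]; sl=(slice(bx[1],bx[3]),slice(bx[0],bx[2]))
            h=mask(n,[HEAD],p,bx); b=np.clip(mask(n,[BODY,NOSE],p,bx)-h*0,0,1)
            un=np.maximum(h,b)
            c+=np.abs(un-(segs[n][0]|segs[n][1])[sl]).sum()+np.abs(h-segs[n][0][sl]).sum()
        return c
    best=None
    S=np.array([[0,0,0,0],[.006,0,0,0],[0,.006,0,0],[0,0,.08,0],[0,0,0,.005]])
    v=np.array(p0,float)
    for k in range(4):
        r=minimize(cost,v,method="Nelder-Mead",options=dict(initial_simplex=v+S/(1+k),xatol=1e-4,fatol=.01,maxiter=400)); v=r.x
    return v,r.fun
def boxof(n,p,m=6):
    X=R.from_euler("z",p[2]).apply(np.vstack([BODY,HEAD,NOSE]))+[p[0],p[1],p[3]]; u=proj(n,X)
    lo=np.maximum(u.min(0)-m,0).astype(int); hi=(u.max(0)+m).astype(int); return [lo[0],lo[1],min(hi[0],512),min(hi[1],384)]
E
python3 - <<'E'
from feet import *
ims={n:cv2.imread(f"pics/{n}0.png") for n in("top","side")}
for n in ims:
    bl,br=seg(ims[n]); o=ims[n].copy()//2; o[bl]=(255,0,0); o[br]=(0,0,255)
    c=(130,160,270,260) if n=="top" else (170,190,320,315)
    crop(n,o,*c,5,f"pics/seg_{n}.png")
for nm,head,nose in [("A",(153,180.5),(193.5,192.5)),("B",(148,243),(190,234)),("C",(246.5,228),(205.5,239))]:
    h=onz("top",head,.02);t=onz("top",nose,.02); d=h-t; c=t+d*(68/148); p0=[c[0],c[1],np.arctan2(d[1],d[0]),.02]
    print(nm,np.round(p0,4),np.linalg.norm(d))
    bx={n:boxof(n,p0) for n in ims}
    v,c=fit(ims,p0,bx); print(v.round(4),c)
    v2,c2=fit({"top":ims["top"]},p0,bx); print("  top only",v2.round(4),c2)
    for n in ims:
        x0,y0,x1,y1=bx[n]; o=cv2.resize(ims[n][y0:y1,x0:x1],None,fx=5,fy=5,interpolation=cv2.INTER_CUBIC)
        m=mask(n,[BODY,NOSE,HEAD],v,bx[n]); m=(cv2.resize(m,None,fx=5,fy=5)>.5).astype(np.uint8)
        cs,_=cv2.findContours(m,cv2.RETR_EXTERNAL,cv2.CHAIN_APPROX_NONE); cv2.drawContours(o,cs,-1,(0,255,0),1)
        cv2.imwrite(f"pics/fit_{nm}_{n}.png",o)
L=[cv2.copyMakeBorder(cv2.imread(f"pics/fit_{a}_{n}.png"),0,0,0,0,0) for a in "ABC" for n in("top","side")]
W=np.zeros((600,800,3),np.uint8); 
for i,q in enumerate(L):
    q=cv2.resize(q,None,fx=min(260/q.shape[1],295/q.shape[0]),fy=min(260/q.shape[1],295/q.shape[0])); x=(i//2)*266;y=(i%2)*300; W[y:y+q.shape[0],x:x+q.shape[1]]=q
cv2.imwrite("pics/fits.png",W)
E
```

```text
A [0.5827 0.3524 1.3003 0.02  ] 0.14384295160002367
[0.5831 0.3566 1.2612 0.02  ] 901.3568627450979
  top only [ 0.5873  0.3679  1.2461 -0.0303] 79.68235294117648
B [0.4102 0.362  1.7997 0.02  ] 0.14476260466130164
[0.4119 0.3647 1.8069 0.0212] 1185.9137254901962
  top only [ 0.4083  0.3825  1.8284 -0.0566] 222.15686274509807
C [ 0.4275  0.1818 -1.2919  0.02  ] 0.14235751576275588
[ 0.4281  0.1788 -1.2701  0.0203] 548.9607843137255
  top only [ 0.4277  0.1803 -1.2663 -0.0037] 97.93725490196078
```

View pics/fits.png

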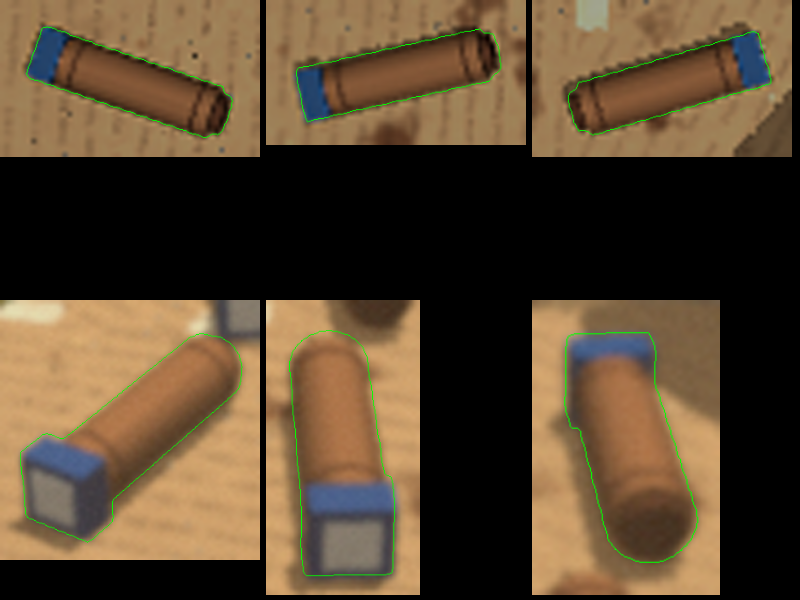

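View pics/seg_side.png

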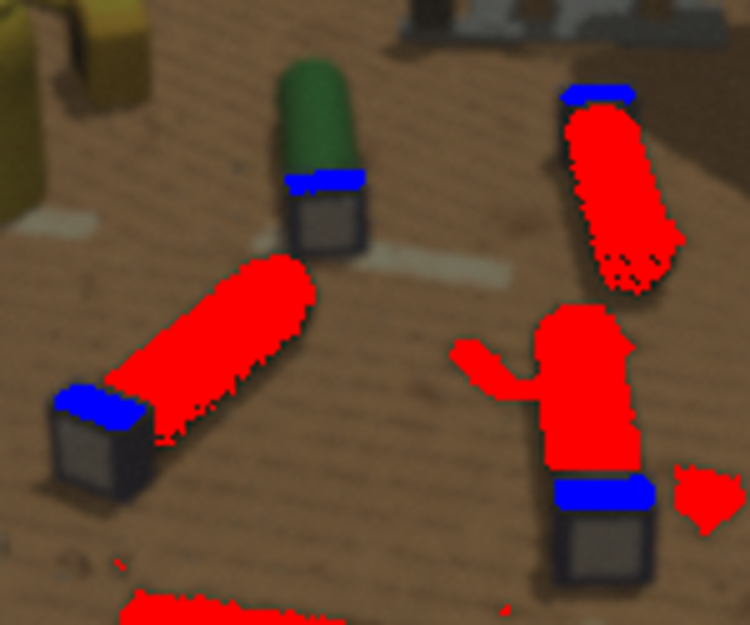

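```bash
cat > tgt.py <<'E'
from jig import *
J=np.array([.499,-.1847,.1751])
def tool(psi): # tool x at yaw psi, y down
    c,s=np.cos(psi),np.sin(psi); return R.from_matrix(np.array([[c,0,-s],[s,0,c],[0,-1,0]]))
E
python3 - <<'E'
from tgt import *
h=Xw(J,hand(.4153)); print(h); t=tool(J[2]); print(t.as_matrix().round(2))
print(rel(h+[0,0,.076],t)); print(rel(h+[0,0,.006],t))
E
```

```text
[ 0.45903588 -0.19177012  0.13416222]
[[ 0.98  0.   -0.17]
 [ 0.17  0.    0.98]
 [ 0.   -1.    0.  ]]
(array([-24.81,   3.71,  32.54]), array([-2.000e-03, -1.284e+00, -1.000e-03]))
(array([-24.8 ,  10.71,  32.53]), array([-2.000e-03, -1.284e+00, -1.000e-03]))
```

carry_out --pt "0.35 -6 0 8 0 -0.3 0" --pt "0.35 -12 0 16 0 -0.6 0" --pt "0.35 -18 1 24 0 -0.9 0" --pt "0.35 -24.8 3.7 32.5 0 -1.284 0" --pt "0.35 -24.8 3.7 32.5 0 -1.284 0" --pt "0.35 -24.8 3.7 32.5 0 -1.284 0" --pt "0.35 -24.8 3.7 32.5 0 -1.284 0" --pt "0.35 -24.8 3.7 32.5 0 -1.284 0" --pt "0.35 -24.8 3.7 32.5 0 -1.284 0" --pt "0.35 -24.8 3.7 32.5 0 -1.284 0" --pt "0.35 -24.8 3.7 32.5 0 -1.284 0" --pt "0.35 -24.8 3.7 32.5 0 -1.284 0"

```text
time: 1.3
position: [0.4588, -0.1939, 0.2107]
tool_rot: [0.705, 0.061, -0.061, -0.704]
ft_force: [0.0, 0.1, -0.4]
grip_width: 0.0304
```

```bash
python3 - <<'E'
from tgt import *
h=Xw(J,hand(.4153)); t=tool(J[2])
print(robot.get_obs()["position"],robot.get_obs()["grip_width"],robot.get_obs()["joint_velocities"].round(3)); print(rel(h+[0,0,.006],t))
t=shot("top","pics/t1.png"); s=shot("side","pics/s1.png")
a=cv2.resize(t[150:280,260:400],(560,520)); b=cv2.resize(s[40:210,230:360],None,fx=3,fy=3)
cv2.imwrite("pics/v1.png",a); cv2.imwrite("pics/v1s.png",b)
E
```

```text
[ 0.45881328 -0.19394224  0.21067063] 0.030374108411817303 [-0.011 -0.002  0.001  0.003  0.001 -0.004]
(array([0.06, 7.05, 0.21]), array([ 0.001, -0.003,  0.   ]))
```

View pics/v1s.png

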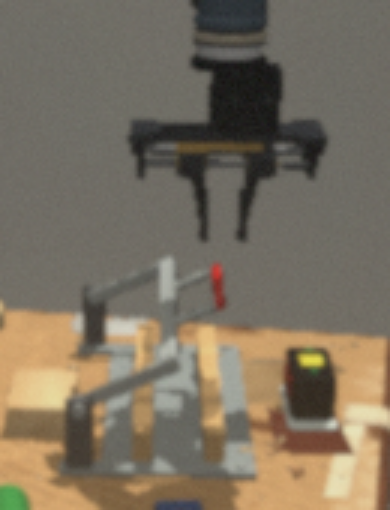

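carry_out --pt "0.35 0 2.5 0.2 0 0 0" --pt "0.35 0 5 0.2 0 0 0" --pt "0.35 0 7 0.2 0 0 0" --pt "0.35 0 7 0.2 0 0 0" --pt "0.35 0 7 0.2 0 0 0" --pt "0 0 7 0.2 0 0 0" --pt "0 0 7 0.2 0 0 0" --pt "0 0 7 0.2 0 0 0" --pt "0 0 7 0.2 0 0 0" --pt "0 0 7 0.2 0 0 0" --pt "0 0 7 0.2 0 0 0" --force 25

```text
time: 2.5
position: [0.4604, -0.1909, 0.1412]
tool_rot: [0.705, 0.063, -0.06, -0.704]
ft_force: [4.1, 1.5, -1.6]
grip_width: 0.0111
```

```bash
python3 - <<'E'
from tgt import *
o=robot.get_obs();print(o["position"],o["grip_width"],o["ft_force"])
# arc rows in tool axes
th0=.4153
for th in np.arange(.5,1.92,.1):
    d=hand(th)-hand(th0); print(round(th,2),(d*100).round(2)[[0,2]])
E
```

```text
[ 0.46039969 -0.19094474  0.14115403] 0.011060642247468831 [ 4.12237989  1.5337598  -1.57915541]
0.5 [0.59 1.12]
0.6 [1.41 2.38]
0.7 [2.35 3.55]
0.8 [3.4  4.62]
0.9 [4.55 5.58]
1.0 [5.79 6.42]
1.1 [7.11 7.13]
1.2 [8.5 7.7]
1.3 [9.93 8.14]
1.4 [11.4   8.43]
1.5 [12.9   8.57]
1.6 [14.4   8.56]
1.7 [15.89  8.4 ]
1.8 [17.36  8.1 ]
1.9 [18.79  7.64]
```

carry_out --pt "0 0.6 -1.1 0 0 0 0" --pt "0 1.0 -1.8 0 0 0 0" --pt "0 1.4 -2.4 0 0 0 0" --pt "0 1.9 -3.0 0 0 0 0" --pt "0 2.35 -3.55 0 0 0 0" --pt "0 2.9 -4.1 0 0 0 0" --pt "0 3.4 -4.6 0 0 0 0" --pt "0 4.0 -5.1 0 0 0 0" --pt "0 4.55 -5.6 0 0 0 0" --pt "0 5.2 -6.0 0 0 0 0" --pt "0 5.8 -6.4 0 0 0 0" --pt "0 7.1 -7.1 0 0 0 0" --pt "0 7.1 -7.1 0 0 0 0"

```text
time: 3.8
position: [0.5286, -0.1788, 0.2133]
tool_rot: [0.705, 0.062, -0.062, -0.704]
ft_force: [-1.5, -3.8, 5.8]
grip_width: 0.0109
```

```bash
python3 - <<'E'
from tgt import *
o=robot.get_obs();print(o["position"],o["grip_width"],o["ft_force"])
s=shot("side","pics/s2.png"); cv2.imwrite("pics/v2s.png",cv2.resize(s[10:210,230:360],None,fx=3,fy=3))
E
```

```text
[ 0.52864942 -0.1788498   0.21334584] 0.010930691708206918 [-1.45025494 -3.81698493  5.83727732]
```

View pics/v2s.png

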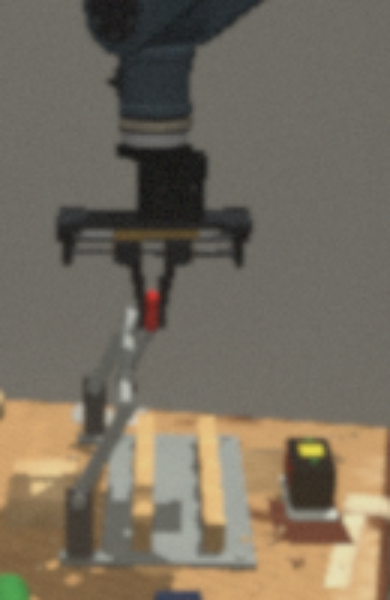

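carry_out --pt "0 0.7 -0.3 0 0 0 0" --pt "0 1.4 -0.57 0 0 0 0" --pt "0 2.1 -0.8 0 0 0 0" --pt "0 2.8 -1.0 0 0 0 0" --pt "0 3.55 -1.17 0 0 0 0" --pt "0 4.3 -1.3 0 0 0 0" --pt "0 5.0 -1.39 0 0 0 0" --pt "0 5.8 -1.44 0 0 0 0" --pt "0 6.5 -1.45 0 0 0 0" --pt "0 7.3 -1.43 0 0 0 0" --pt "0 8.0 -1.36 0 0 0 0" --pt "0 8.8 -1.27 0 0 0 0" --pt "0 9.5 -1.13 0 0 0 0" --pt "0 10.25 -0.97 0 0 0 0" --pt "0 11.0 -0.75 0 0 0 0" --pt "0 11.0 -0.75 0 0 0 0" --pt "0 11.0 -0.75 0 0 0 0"

```text
time: 5.55
position: [0.637, -0.1596, 0.2193]
tool_rot: [0.705, 0.062, -0.061, -0.704]
ft_force: [2.2, -3.6, 0.6]
grip_width: 0.0112
```

```bash
python3 - <<'E'
from tgt import *
o=robot.get_obs();print(o["position"],o["grip_width"],o["ft_force"], o["q"].round(2))
print(Xw(J,hand(1.85))+[0,0,.006])
E
```

```text
[ 0.63698963 -0.15963538  0.21933199] 0.01115050273840035 [ 2.21184876 -3.61693847  0.61959071] [-0.42  0.6   1.38 -0.    1.16 -0.59]
[ 0.63702988 -0.16028089  0.21903628]
```

carry_out --pt "0.35 0 0 0 0 0 0" --pt "0.35 0 0 0 0 0 0" --pt "0.35 0 0 0 0 0 0" --pt "0.35 0 0 0 0 0 0" --pt "0.35 0 -2 0 0 0 0" --pt "0.35 0 -5 0 0 0 0" --pt "0.35 0 -8 0 0 0 0" --pt "0.35 -4 -8 0 0 0 0" --pt "0.35 -9 -8 0 0 0 0" --pt "0.35 -14 -8 0 0 0 0" --pt "0.35 -14 -8 0 0 0 0"

```text
time: 6.65
position: [0.4918, -0.1815, 0.2978]
tool_rot: [-0.703, -0.058, 0.064, 0.706]
ft_force: [-0.5, 0.0, 0.5]
grip_width: 0.0307
```

```bash
python3 - <<'E'
from tgt import *
o=robot.get_obs();print(o["position"],o["grip_width"],o["ft_force"])
s=shot("side","pics/s3.png");t=shot("top","pics/t3.png"); cv2.imwrite("pics/v3s.png",cv2.resize(s[90:300,170:360],None,fx=3,fy=3))
cv2.imwrite("pics/v3t.png",cv2.resize(t[120:290,120:400],None,fx=2.8,fy=2.8))
E
```

```text
[ 0.49176572 -0.18148761  0.29779556] 0.030712232349883895 [-0.46322372  0.03610321  0.46372007]
```

View pics/v3s.png

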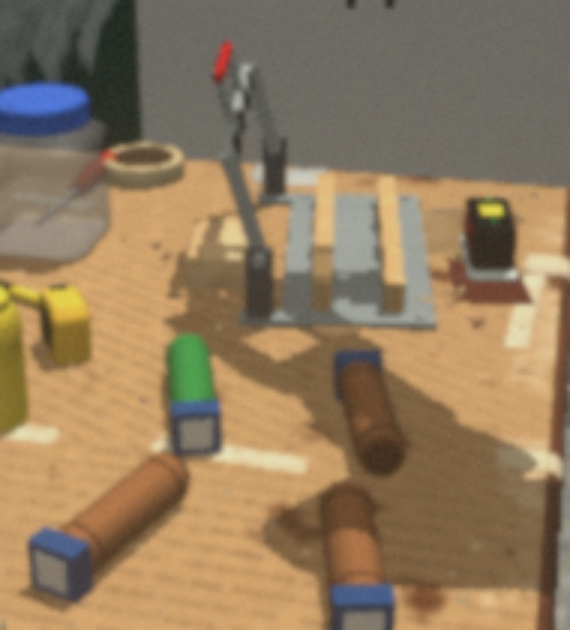

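View pics/v3t.png

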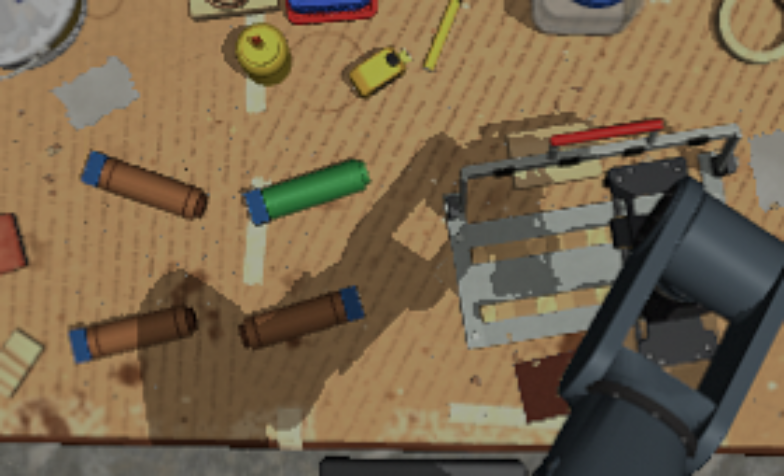

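```bash
python3 - <<'E'
from feet import *
from tgt import tool,J
ims={n:cv2.imread(f"pics/{n}3.png") for n in()} 
ims={"top":cv2.imread("pics/t3.png"),"side":cv2.imread("pics/s3.png")}
for nm,p0 in dict(A=[.5831,.3566,1.2612,.02],B=[.4119,.3647,1.8069,.0212],C=[.4281,.1788,-1.2701,.0203]).items():
    v,c=fit(ims,p0,{n:boxof(n,p0) for n in ims}); print(nm,v.round(4),c)
C=[.4281,.1788,-1.2701]; p=np.array([C[0]+.003*np.cos(C[2]),C[1]+.003*np.sin(C[2]),0.028])
print(rel(p+[0,0,.1],tool(C[2]+np.pi/2)))
E
```

```text
A [0.583  0.3564 1.259  0.0198] 912.0588235294118
B [0.4125 0.3634 1.8073 0.0255] 1174.9333333333334
C [ 0.4279  0.1788 -1.2685  0.0205] 639.8039215686274
(array([-0.64, 17.15, 36.59]), array([-0.   , -0.127,  0.001]))
```

carry_out --pt "0.75 0 1 4.5 0 -0.05 0" --pt "0.75 -0.2 2 9 0 -0.1 0" --pt "0.75 -0.3 3 13.5 0 -0.127 0" --pt "0.75 -0.4 4 18 0 -0.127 0" --pt "0.75 -0.5 6 22 0 -0.127 0" --pt "0.75 -0.6 8 26 0 -0.127 0" --pt "0.75 -0.65 10 30 0 -0.127 0" --pt "0.75 -0.65 13 34 0 -0.127 0" --pt "0.75 -0.65 17.1 36.6 0 -0.127 0" --pt "0.75 -0.65 17.1 36.6 0 -0.127 0" --pt "0.75 -0.65 17.1 36.6 0 -0.127 0" --pt "0.75 -0.65 17.1 36.6 0 -0.127 0" --pt "0.75 -0.65 17.1 36.6 0 -0.127 0"

```text
time: 8.05
position: [0.4309, 0.1751, 0.1298]
tool_rot: [0.699, 0.107, -0.104, -0.699]
ft_force: [-0.2, -0.3, 0.3]
grip_width: 0.0652
```

```bash
cat > pk.py <<'E'
import sys
from tgt import *
def pick(C,dz,sgn,off=.003,z=.028):
    p=np.array([C[0]+off*np.cos(C[2]),C[1]+off*np.sin(C[2]),z+dz]); return rel(p,tool(C[2]+sgn*np.pi/2))
def place(gy,psi_sgn,dz,off=0.0,z=.05):
    p=Xw(J,np.array([off,gy,z+dz])); return rel(p,tool(J[2]+psi_sgn*np.pi/2))
def st(): o=robot.get_obs(); print(round(o["time"],2),o["position"].round(4),o["grip_width"].round(4),o["ft_force"].round(1),o["q"].round(2))
E
python3 -c "
from pk import *
st(); print(pick([.4281,.1788,-1.2701],0,1))"
```

```text
Traceback (most recent call last):
  File "pk.py", line 7, in st
    def st(): o=robot.get_obs(); print(round(o["time"],2),o["position"].round(4),o["grip_width"].round(4),o["ft_force"].round(1),o["q"].round(2))
                                                                                 ^^^^^^^^^^^^^^^^^^^^^
AttributeError: 'float' object has no attribute 'round'
```

```bash
sed -i 's/o\["grip_width"\].round(4)/round(o["grip_width"],4)/' pk.py
python3 -c "
from pk import *
st(); print(pick([.4281,.1788,-1.2701],0,1))"
```

```text
8.05 [0.4309 0.1751 0.1298] 0.0652 [-0.2 -0.3  0.3] [ 0.15  0.52  1.94 -0.    0.68 -0.16]
(array([-0.2 , 10.18,  0.14]), array([ 0.001, -0.   ,  0.005]))
```

carry_out --pt "0.75 -0.2 3 0.1 0 0 0" --pt "0.75 -0.2 6 0.1 0 0 0" --pt "0.75 -0.2 8.5 0.1 0 0 0" --pt "0.75 -0.2 10.1 0.1 0 0 0" --pt "0.75 -0.2 10.1 0.1 0 0 0" --pt "0 -0.2 10.1 0.1 0 0 0" --pt "0 -0.2 10.1 0.1 0 0 0" --pt "0 -0.2 10.1 0.1 0 0 0" --pt "0 -0.2 10.1 0.1 0 0 0" --pt "0 -0.2 10.1 0.1 0 0 0" --pt "0 -0.2 10.1 0.1 0 0 0" --pt "0 -0.2 10.1 0.1 0 0 0" --force 25

```text
time: 9.25
position: [0.4277, 0.1763, 0.0279]
tool_rot: [0.699, 0.108, -0.106, -0.699]
ft_force: [-0.3, -0.6, 6.5]
grip_width: 0.039
```

```bash
python3 -c "
from pk import *
st()"
```

```text
9.25 [0.4277 0.1763 0.0279] 0.039 [-0.3 -0.6  6.5] [ 0.15  0.73  1.99 -0.    0.42 -0.15]
```

carry_out --pt "0 0 -2 0 0 0 0" --pt "0 0 -5 0 0 0 0" --pt "0 0 -8 0 0 0 0" --pt "0 0 -11 0 0 0 0" --pt "0 0 -14 0 0 0 0" --pt "0 0 -14 0 0 0 0" --pt "0 0 -14 0 0 0 0"

```text
time: 9.95
position: [0.4262, 0.1761, 0.1671]
tool_rot: [-0.699, -0.107, 0.106, 0.699]
ft_force: [-0.4, -0.3, -2.3]
grip_width: 0.0392
```

```bash
python3 -c "
from pk import *
st(); print(place(-.108,-1,.10)); print(place(-.108,-1,0))"
```

```text
9.95 [0.4262 0.1761 0.1671] 0.0392 [-0.4 -0.3 -2.3] [ 0.15  0.44  1.92  0.    0.78 -0.15]
(array([ -5.15,   1.71, -47.32]), array([-0.   ,  1.698,  0.   ]))
(array([ -5.16,  11.71, -47.32]), array([-0.   ,  1.698,  0.   ]))
```

carry_out --pt "0 -0.2 0 -2 0 0.08 0" --pt "0 -0.5 0 -5 0 0.2 0" --pt "0 -0.9 0 -8.5 0 0.33 0" --pt "0 -1.3 0 -12 0 0.46 0" --pt "0 -1.7 0 -15.5 0 0.59 0" --pt "0 -2.1 0 -19 0 0.72 0" --pt "0 -2.5 0 -22.5 0 0.85 0" --pt "0 -2.9 0 -26 0 0.98 0" --pt "0 -3.3 0 -29.5 0 1.11 0" --pt "0 -3.6 0 -33 0 1.24 0" --pt "0 -4.0 0 -36.5 0 1.37 0" --pt "0 -4.4 0 -40 0 1.5 0" --pt "0 -4.7 0 -43.5 0 1.6 0" --pt "0 -5.0 0.5 -46 0 1.65 0" --pt "0 -5.15 1.7 -47.3 0 1.698 0" --pt "0 -5.15 1.7 -47.3 0 1.698 0" --pt "0 -5.15 1.7 -47.3 0 1.698 0" --pt "0 -5.15 1.7 -47.3 0 1.698 0" --pt "0 -5.15 1.7 -47.3 0 1.698 0"

```text
time: 11.85
position: [0.518, -0.2896, 0.1501]
tool_rot: [-0.542, 0.454, -0.454, 0.542]
ft_force: [0.4, 0.6, -2.4]
grip_width: 0.0393
```

```bash
python3 -c "
from pk import *
st(); print(place(-.108,-1,0,-.003))
s=shot('side','pics/s4.png');t=shot('top','pics/t4.png'); cv2.imwrite('pics/v4s.png',cv2.resize(s[60:220,220:370],None,fx=4,fy=3.7))
cv2.imwrite('pics/v4t.png',cv2.resize(t[140:280,200:400],None,fx=4,fy=4))
"
```

```text
11.85 [ 0.518  -0.2896  0.1501] 0.0393 [ 0.4  0.6 -2.4] [-0.7   0.61  1.6   0.    0.93  0.7 ]
(array([ 0.15, 10.01, -0.34]), array([ 0.   ,  0.001, -0.001]))
```

View pics/v4s.png

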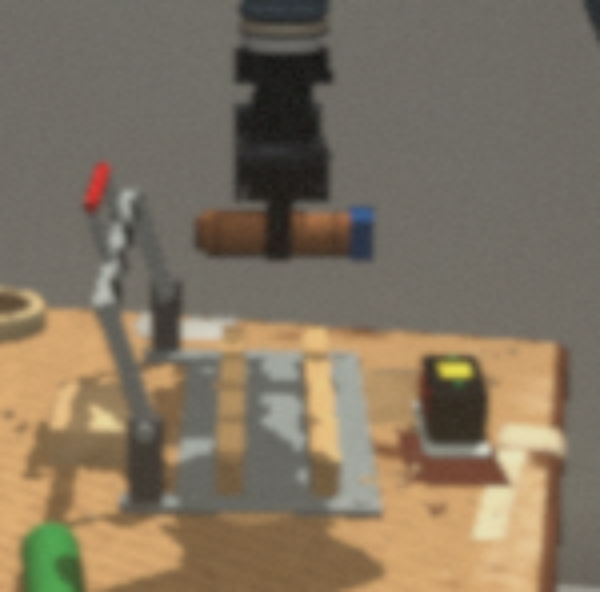

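View pics/v4t.png

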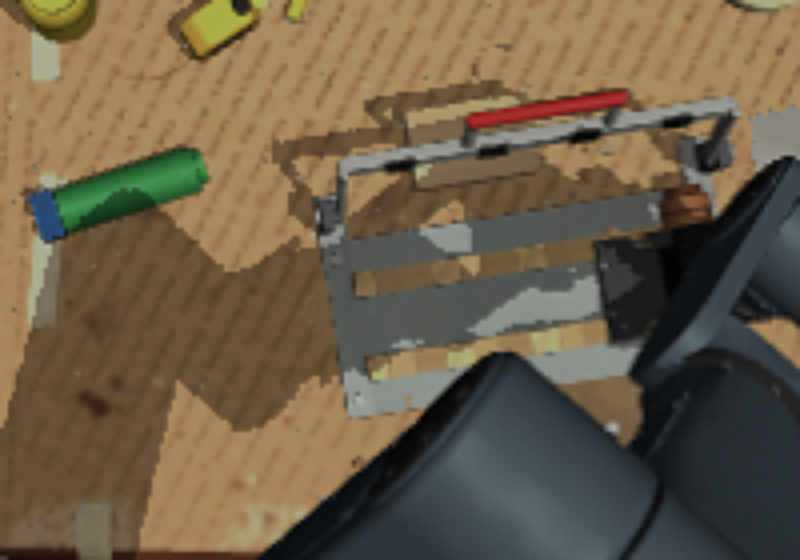

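carry_out --pt "0 0.15 2.5 -0.35 0 0 0" --pt "0 0.15 5 -0.35 0 0 0" --pt "0 0.15 7 -0.35 0 0 0" --pt "0 0.15 8 -0.35 0 0 0" --pt "0 0.15 8.8 -0.35 0 0 0" --pt "0 0.15 9.3 -0.35 0 0 0" --pt "0 0.15 9.6 -0.35 0 0 0" --pt "0 0.15 9.7 -0.35 0 0 0" --pt "0 0.15 9.7 -0.35 0 0 0"

```text
time: 12.85
position: [0.5154, -0.2927, 0.0554]
tool_rot: [-0.542, 0.454, -0.455, 0.542]
ft_force: [-1.8, 3.3, 7.1]
grip_width: 0.0392
```

```bash
python3 -c "
from pk import *
st(); print(place(-.108,-1,0,-.003))"
```

```text
12.85 [ 0.5154 -0.2927  0.0554] 0.0392 [-1.8  3.3  7.1] [-0.71  0.75  1.65  0.    0.74  0.69]
(array([-0.12,  0.54, -0.03]), array([-0.001, -0.   ,  0.001]))
```

carry_out --pt "0 -0.15 0.1 0 0 0 0" --pt "0 -0.15 0.2 0 0 0 0" --pt "0 -0.15 0.25 0 0 0 0" --pt "0 -0.15 0.25 0 0 0 0"

```text
time: 13.25
position: [0.5154, -0.2913, 0.054]
tool_rot: [-0.542, 0.454, -0.455, 0.542]
ft_force: [-2.1, 4.1, 14.0]
grip_width: 0.0393
```

```bash
python3 -c "
from pk import *
st(); print(place(-.108,-1,0,-.003))"
```

```text
13.25 [ 0.5154 -0.2913  0.054 ] 0.0393 [-2.1  4.1 14. ] [-0.7   0.76  1.65  0.    0.73  0.69]
(array([ 0.02,  0.4 , -0.06]), array([-0.002, -0.   ,  0.001]))
```

carry_out --pt "0.5 -0.02 0 0 0 0 0" --pt "0.58 -0.02 0 0 0 0 0" --pt "0.58 -0.02 0 0 0 0 0" --pt "0.58 -0.02 0 0 0 0 0" --pt "0.58 -0.02 0 0 0 0 0" --pt "0.58 -0.02 -1 0 0 0 0" --pt "0.58 -0.02 -3 0 0 0 0" --pt "0.58 -0.02 -6 0 0 0 0" --pt "0.58 -0.02 -10 0 0 0 0" --pt "0.58 -0.02 -14 0 0 0 0" --pt "0.58 -2 -14 14 0 0 0" --pt "0.58 -8 -14 14 0 0 0" --pt "0.58 -16 -14 14 0 0 0" --pt "0.58 -20 -14 14 0 0 0" --pt "0.58 -20 -14 14 0 0 0" --pt "0.58 -20 -14 14 0 0 0" --pt "0.58 -20 -14 14 0 0 0"

```text
time: 14.95
position: [0.6188, -0.0814, 0.1913]
tool_rot: [0.549, -0.447, 0.459, -0.536]
ft_force: [-1.7, -33.7, -5.8]
grip_width: 0.053
```

```bash
python3 -c "
from pk import *
st()
s=shot('side','pics/s5.png');t=shot('top','pics/t5.png'); cv2.imwrite('pics/v5s.png',cv2.resize(s[90:310,170:370],None,fx=3,fy=2.7))
cv2.imwrite('pics/v5t.png',cv2.resize(t[120:290,120:400],None,fx=2.8,fy=2.8))
"
```

```text
14.95 [ 0.6188 -0.0814  0.1913] 0.053 [ -1.7 -33.7  -5.8] [-0.3   0.59  1.49 -0.03  1.05  1.11]
```

View pics/v5s.png

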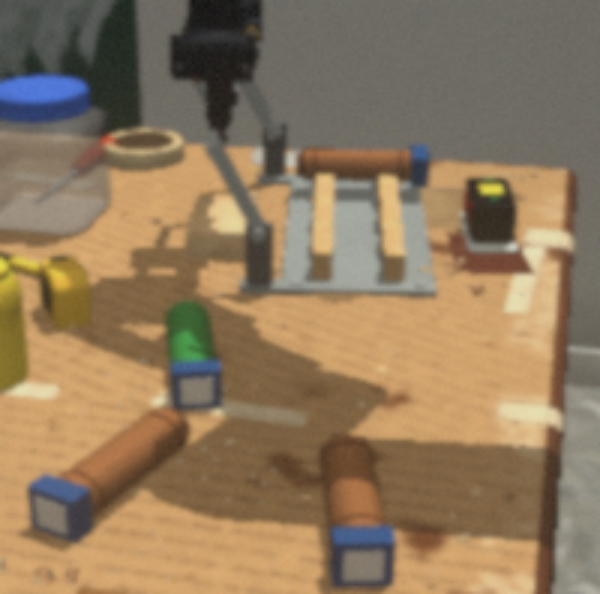

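View pics/v5t.png

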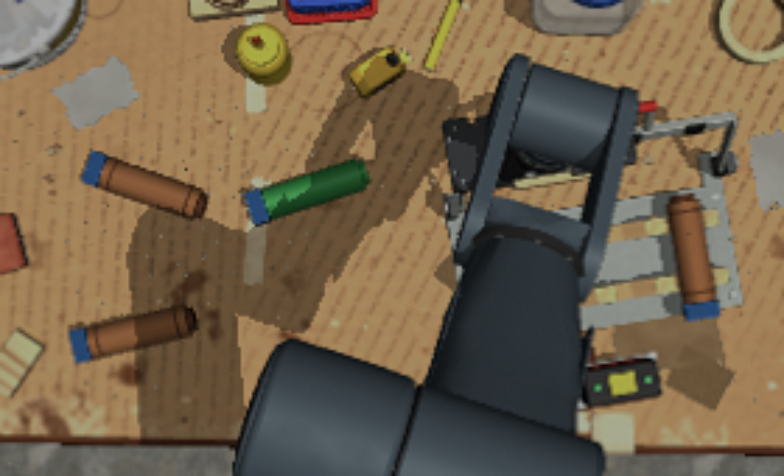

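carry_out --pt "0.58 1 0 0 0 0 0" --pt "0.58 2 0 0 0 0 0"

```text
time: 15.25
position: [0.6211, -0.0905, 0.1913]
tool_rot: [-0.541, 0.455, -0.455, 0.542]
ft_force: [-0.2, 2.6, 1.5]
grip_width: 0.0508
```

```bash
python3 -c "
from pk import *
st()
s=shot('side','pics/s6.png'); cv2.imwrite('pics/v6s.png',cv2.resize(s[60:200,200:320],None,fx=5,fy=4.2,interpolation=cv2.INTER_CUBIC))
t=shot('top','pics/t6.png'); cv2.imwrite('pics/v6t.png',cv2.resize(t[130:230,260:400],None,fx=5.5,fy=5.5,interpolation=cv2.INTER_CUBIC))
"
```

```text
15.25 [ 0.6211 -0.0905  0.1913] 0.0508 [-0.2  2.6  1.5] [-0.32  0.6   1.48  0.    1.07  1.07]
```

View pics/v6s.png

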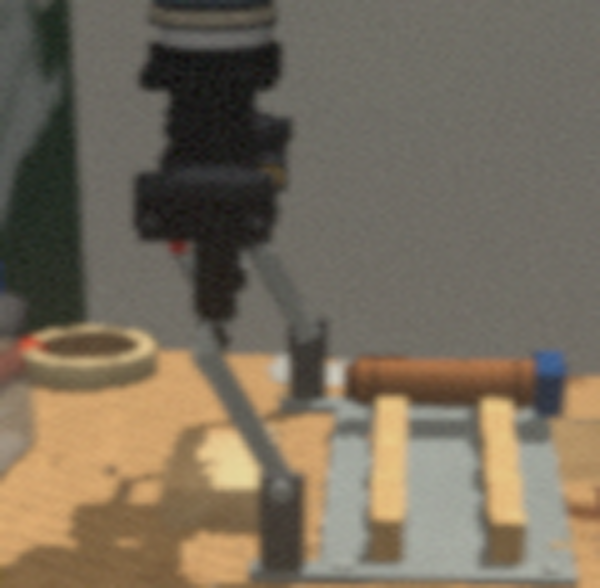

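View pics/v6t.png

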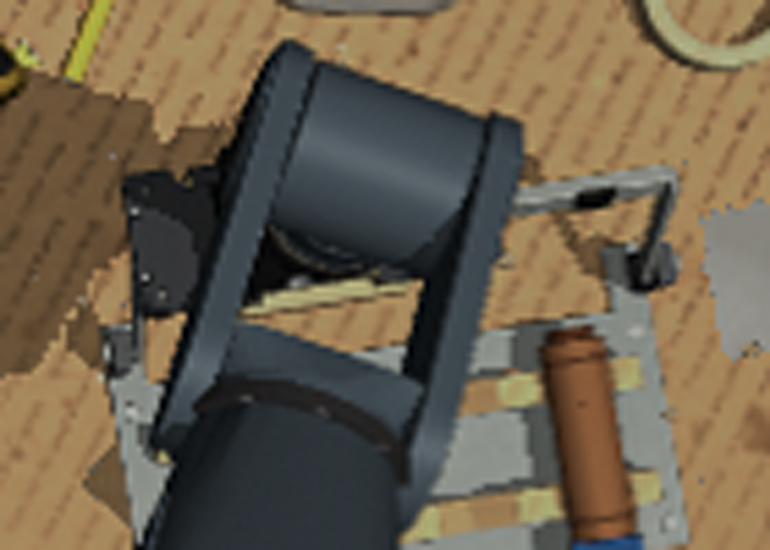

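carry_out --pt "0.58 0 0 -1 0 0 0" --pt "0.58 0 0 -2 0 0 0" --pt "0.58 0 0 -3 0 0 0" --pt "0.58 0 0 -4 0 0 0"

```text
time: 15.75
position: [0.58, -0.0961, 0.1902]
tool_rot: [0.542, -0.455, 0.454, -0.542]
ft_force: [-0.4, 0.7, 0.4]
grip_width: 0.0509
```

```bash
python3 -c "
from pk import *
st()"
```

```text
15.75 [ 0.58   -0.0961  0.1902] 0.0509 [-0.4  0.7  0.4] [-0.35  0.55  1.58 -0.    1.01  1.04]
```

carry_out --pt "0.58 0 -1 -3 0 0 0" --pt "0.58 0 -3 -6 0 0 0" --pt "0.58 -3 -5 -9 0 0 0" --pt "0.75 -6 -5 -9 0 0 0" --pt "0.75 -8 -5 -9 0 0 0" --pt "0.75 -8 -5 -9 0 0 0"

```text
time: 16.35
position: [0.477, -0.0314, 0.2406]
tool_rot: [0.542, -0.454, 0.453, -0.542]
ft_force: [-0.8, -1.1, 0.4]
grip_width: 0.0631
```

```bash
python3 - <<'E'
from pk import *
from feet import *
st()
ims={"top":shot('top','pics/t7.png'),"side":shot('side','pics/s7.png')}
for nm,p0 in dict(A=[.5831,.3566,1.2612,.02],B=[.4119,.3647,1.8069,.0212],C=[*Xw(J,np.array([0,-.108,0]))[:2],J[2]+np.pi,.044]).items():
    v,c=fit(ims,p0,{n:boxof(n,p0) for n in ims}); print(nm,v.round(4),c)
    if nm=="C": print("jig frame",R.from_euler("z",-J[2]).apply(np.r_[v[:2]-J[:2],0]).round(4), v[2]-J[2]-np.pi)
    v,c=fit({"side":ims["side"]},p0,{n:boxof(n,p0) for n in ims}); print("  side",v.round(4))
print(pick([.583,.3566,1.26],.1,-1))
cv2.imwrite('pics/v7s.png',cv2.resize(ims["side"][90:310,170:370],None,fx=3,fy=2.7))
cv2.imwrite('pics/v7t.png',cv2.resize(ims["top"][120:290,120:400],None,fx=2.8,fy=2.8))
E
```

```text
16.35 [ 0.477  -0.0314  0.2406] 0.0631 [-0.8 -1.1  0.4] [-0.3   0.34  1.8   0.    1.    1.09]
A [0.5832 0.3566 1.2605 0.02  ] 904.3058823529411
  side [ 0.6625  0.1173  1.1458 -0.1423]
B [0.4119 0.3645 1.8112 0.0209] 1115.3921568627452
  side [0.4207 0.3264 1.8244 0.0249]
C [ 0.5168 -0.2891  3.2823  0.0443] 431.09803921568624
jig frame [-0.0007 -0.1059  0.    ] -0.03434354646953386
  side [ 0.5436 -0.5251  3.2497 -0.0397]
(array([-36.86,  11.24,  17.22]), array([ 0.   , -1.084,  0.   ]))
```

View pics/v7t.png

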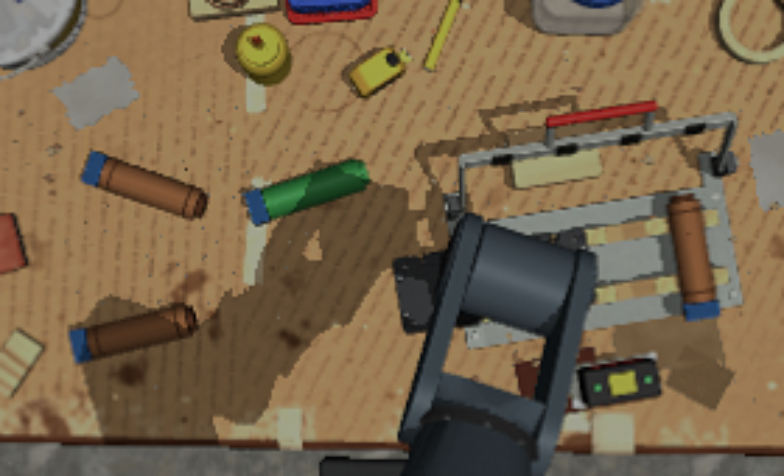

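View pics/v7s.png

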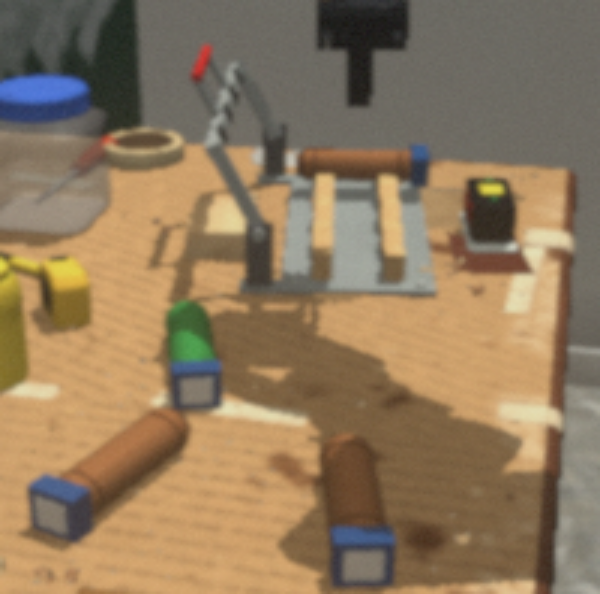

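carry_out --pt "0.75 -4 0 1.8 0 -0.12 0" --pt "0.75 -8 0 3.6 0 -0.24 0" --pt "0.75 -12 0 5.4 0 -0.36 0" --pt "0.75 -16 0 7.2 0 -0.48 0" --pt "0.75 -20 0 9 0 -0.6 0" --pt "0.75 -24 0 11 0 -0.72 0" --pt "0.75 -28 0 13 0 -0.84 0" --pt "0.75 -32 0 15 0 -0.96 0" --pt "0.75 -35.5 2 16.6 0 -1.05 0" --pt "0.75 -36.9 5 17.2 0 -1.084 0" --pt "0.75 -36.9 8.5 17.2 0 -1.084 0" --pt "0.75 -36.9 11.2 17.2 0 -1.084 0" --pt "0.75 -36.9 11.2 17.2 0 -1.084 0" --pt "0.75 -36.9 11.2 17.2 0 -1.084 0" --pt "0.75 -36.9 11.2 17.2 0 -1.084 0"

```text
time: 17.95
position: [0.5863, 0.3595, 0.1304]
tool_rot: [-0.698, 0.109, -0.111, 0.699]
ft_force: [-0.3, -0.2, 0.2]
grip_width: 0.0657
```

```bash
python3 - <<'E'
from pk import *
from feet import *
st()
ims={"top":shot('top','pics/t8.png'),"side":shot('side','pics/s8.png')}
p0=[.5831,.3566,1.2612,.02]
v,c=fit({"side":ims["side"],"top":ims["top"]},p0,{n:boxof(n,p0) for n in ims}); print(v.round(4),c)
print(pick([.583,.3566,1.26],0,-1))
cv2.imwrite('pics/v8s.png',cv2.resize(ims["side"][90:310,170:370],None,fx=3,fy=2.7))
E
```

```text
17.95 [0.5863 0.3595 0.1304] 0.0657 [-0.3 -0.2  0.2] [ 0.39  0.74  1.36 -0.    1.04  0.7 ]
[0.5538 0.2974 0.8778 0.0131] 1075.3215686274511
(array([-0.23, 10.28, -0.13]), array([-0.003, -0.002,  0.003]))
```

View pics/v8s.png

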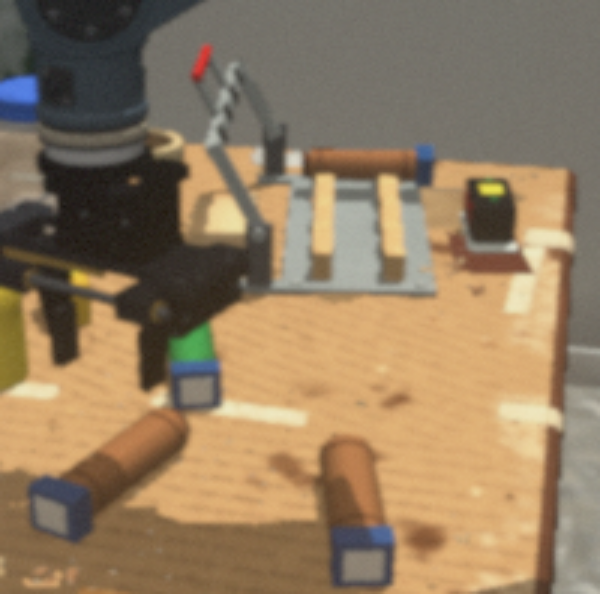

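carry_out --pt "0.75 -0.2 3 -0.1 0 0 0" --pt "0.75 -0.2 6 -0.1 0 0 0" --pt "0.75 -0.2 8.5 -0.1 0 0 0" --pt "0.75 -0.2 10.2 -0.1 0 0 0" --pt "0.75 -0.2 10.2 -0.1 0 0 0" --pt "0 -0.2 10.2 -0.1 0 0 0" --pt "0 -0.2 10.2 -0.1 0 0 0" --pt "0 -0.2 10.2 -0.1 0 0 0" --pt "0 -0.2 10.2 -0.1 0 0 0" --pt "0 -0.2 10.2 -0.1 0 0 0" --pt "0 -0.2 10.2 -0.1 0 0 0"

```text
time: 19.15
position: [0.5828, 0.3593, 0.0271]
tool_rot: [-0.698, 0.11, -0.11, 0.699]
ft_force: [0.4, -0.5, 2.1]
grip_width: 0.0393
```

```bash
python3 - <<'E'
from pk import *
from feet import *
st()
ims={"top":shot('top','pics/t9.png'),"side":shot('side','pics/s9.png')}
p0=[*Xw(J,np.array([0,-.108,0]))[:2],J[2]+np.pi,.044]
v,c=fit(ims,p0,{n:boxof(n,p0,10) for n in ims}); print(v.round(4),c)
print("jig frame",R.from_euler("z",-J[2]).apply(np.r_[v[:2]-J[:2],0]).round(4), v[2]-J[2]-np.pi)
cv2.imwrite('pics/v9s.png',cv2.resize(ims["side"][90:310,170:370],None,fx=3,fy=2.7))
cv2.imwrite('pics/v9t.png',cv2.resize(ims["top"][120:290,120:400],None,fx=2.8,fy=2.8))
E
```

```text
19.15 [0.5828 0.3593 0.0271] 0.0393 [ 0.4 -0.5  2.1] [ 0.39  0.88  1.4  -0.    0.86  0.7 ]
[ 0.5108 -0.2898  3.29    0.0479] 434.8
jig frame [-0.0066 -0.1055  0.    ] -0.026691917017797273
```

View pics/v9t.png

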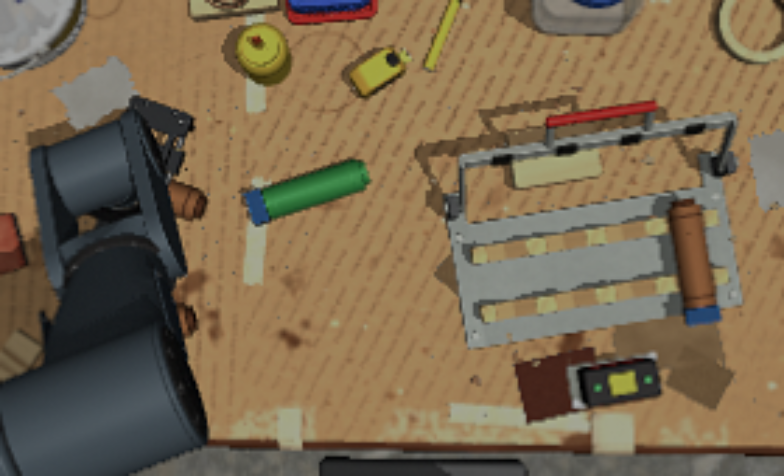

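View pics/v9s.png

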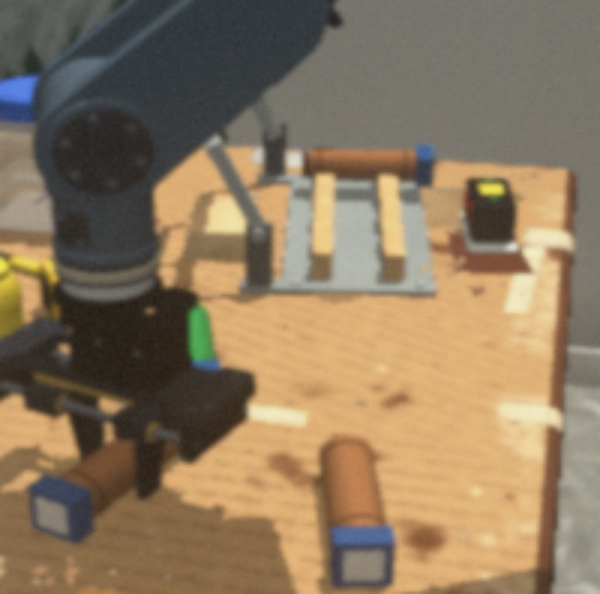

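carry_out --pt "0 0 -2 0 0 0 0" --pt "0 0 -5 0 0 0 0" --pt "0 0 -8 0 0 0 0" --pt "0 0 -11 0 0 0 0" --pt "0 0 -14 0 0 0 0" --pt "0 0 -18 0 0 0 0" --pt "0 0 -21.5 0 0 0 0" --pt "0 0 -21.5 0 0 0 0" --pt "0 0 -21.5 0 0 0 0"

```text
time: 20.15
position: [0.5819, 0.3592, 0.2414]
tool_rot: [0.699, -0.11, 0.11, -0.699]
ft_force: [0.2, -0.2, -3.6]
grip_width: 0.0391
```

```bash
python3 -c "
from pk import *
st(); print(place(.036,1,.10,-.003))"
```

```text
20.15 [0.5819 0.3592 0.2414] 0.0391 [ 0.2 -0.2 -3.6] [0.39 0.62 1.28 0.   1.25 0.7 ]
(array([  6.85,   9.14, -51.27]), array([-0.   , -2.058, -0.   ]))
```

carry_out --pt "0 0.3 0 -2 0 -0.08 0" --pt "0 0.7 0 -5 0 -0.2 0" --pt "0 1.1 0 -8.5 0 -0.33 0" --pt "0 1.6 0 -12 0 -0.46 0" --pt "0 2.1 0 -15.5 0 -0.59 0" --pt "0 2.5 0 -19 0 -0.72 0" --pt "0 3.0 0 -22.5 0 -0.86 0" --pt "0 3.5 0 -26 0 -1.0 0" --pt "0 4.0 0 -29.5 0 -1.14 0" --pt "0 4.4 0 -33 0 -1.28 0" --pt "0 4.9 0 -36.5 0 -1.42 0" --pt "0 5.4 0 -40 0 -1.56 0" --pt "0 5.8 0 -43.5 0 -1.7 0" --pt "0 6.3 0 -47 0 -1.83 0" --pt "0 6.7 1 -50 0 -1.95 0" --pt "0 6.85 3 -51.3 0 -2.058 0" --pt "0 6.85 6 -51.3 0 -2.058 0" --pt "0 6.85 9.1 -51.3 0 -2.058 0" --pt "0 6.85 9.1 -51.3 0 -2.058 0" --pt "0 6.85 9.1 -51.3 0 -2.058 0"

```text
time: 22.15
position: [0.4887, -0.1492, 0.149]
tool_rot: [-0.453, -0.542, 0.542, 0.456]
ft_force: [0.4, 0.4, -1.4]
grip_width: 0.0396
```

```bash
python3 -c "
from pk import *
st(); print(place(.036,1,0,-.003))
s=shot('side','pics/s10.png');t=shot('top','pics/t10.png'); cv2.imwrite('pics/v10s.png',cv2.resize(s[60:220,220:370],None,fx=4,fy=3.7))
"
```

```text
22.15 [ 0.4887 -0.1492  0.149 ] 0.0396 [ 0.4  0.4 -1.4] [-0.52  0.53  1.81  0.    0.81 -2.26]
(array([-0.11,  9.9 , -0.13]), array([-0.004,  0.   ,  0.003]))
```

View pics/v10s.png

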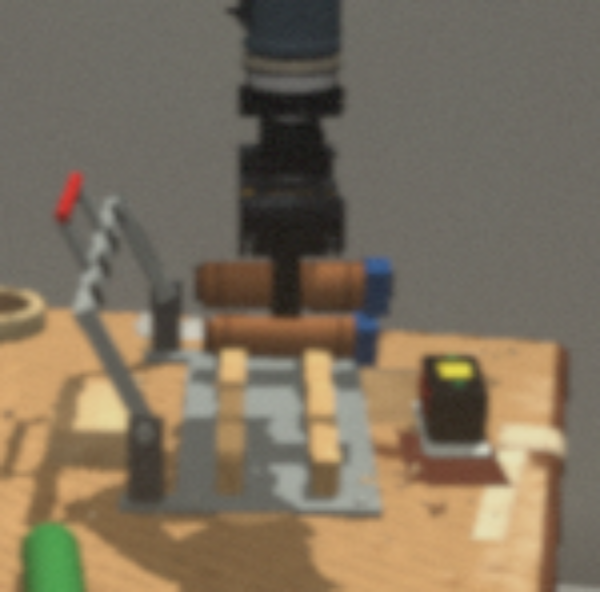

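carry_out --pt "0 -0.1 2.5 -0.1 0 0 0" --pt "0 -0.1 5 -0.1 0 0 0" --pt "0 -0.1 7 -0.1 0 0 0" --pt "0 -0.1 8 -0.1 0 0 0" --pt "0 -0.1 8.8 -0.1 0 0 0" --pt "0 -0.1 9.3 -0.1 0 0 0" --pt "0 -0.1 9.6 -0.1 0 0 0" --pt "0 -0.1 9.7 -0.1 0 0 0" --pt "0 -0.1 9.7 -0.1 0 0 0"

```text
time: 23.15
position: [0.4917, -0.1507, 0.0546]
tool_rot: [0.455, 0.542, -0.542, -0.454]
ft_force: [-1.0, 1.9, 2.9]
grip_width: 0.0396
```

```bash
python3 -c "
from pk import *
st(); print(place(.036,1,0,-.003))"
```

```text
23.15 [ 0.4917 -0.1507  0.0546] 0.0396 [-1.   1.9  2.9] [-0.52  0.7   1.85  0.    0.59 -2.26]
(array([0.12, 0.46, 0.17]), array([ 0.001,  0.   , -0.001]))
```

carry_out --pt "0 0.1 0.1 0.1 0 0 0" --pt "0 0.12 0.2 0.15 0 0 0" --pt "0 0.12 0.25 0.15 0 0 0" --pt "0 0.12 0.25 0.15 0 0 0"

```text
time: 23.55
position: [0.4913, -0.15, 0.0536]
tool_rot: [0.456, 0.542, -0.541, -0.453]
ft_force: [0.2, 5.7, 15.1]
grip_width: 0.0394
```

```bash
python3 -c "
from pk import *
st(); print(place(.036,1,0,-.003))"
```

```text
23.55 [ 0.4913 -0.15    0.0536] 0.0394 [ 0.2  5.7 15.1] [-0.51  0.7   1.86  0.    0.58 -2.26]
(array([0.05, 0.36, 0.15]), array([ 0.005, -0.   , -0.003]))
```

carry_out --pt "0.5 0 0 0 0 0 0" --pt "0.58 0 0 0 0 0 0" --pt "0.58 0 0 0 0 0 0" --pt "0.58 0 0 0 0 0 0" --pt "0.58 0 0 0 0 0 0" --pt "0.58 0 -1 0 0 0 0" --pt "0.58 0 -3 0 0 0 0" --pt "0.58 0 -6 0 0 0 0" --pt "0.58 0 -10 0 0 0 0" --pt "0.58 0 -14 0 0 0 0" --pt "0.75 0 -17 0 0 0 0" --pt "0.75 0 -17 0 0 0 0" --pt "0.75 0 -17 0 0 0 0"

```text
time: 24.85
position: [0.4895, -0.1499, 0.222]
tool_rot: [0.455, 0.542, -0.542, -0.454]
ft_force: [-0.1, -0.3, -1.1]
grip_width: 0.0632
```

```bash
python3 - <<'E'
from pk import *
from feet import *
st()
ims={"top":shot('top','pics/t11.png'),"side":shot('side','pics/s11.png')}
p0=[.4119,.3645,1.81,.02]
v,c=fit(ims,p0,{n:boxof(n,p0) for n in ims}); print(v.round(4),c)
print(pick(v,.1,-1))
cv2.imwrite('pics/v11s.png',cv2.resize(ims["side"][90:310,170:370],None,fx=3,fy=2.7))
E
```

```text
24.85 [ 0.4895 -0.1499  0.222 ] 0.0632 [-0.1 -0.3 -1.1] [-0.52  0.41  1.74 -0.    0.99 -2.26]
[0.4121 0.3641 1.8093 0.0224] 1110.9098039215687
(array([52.19,  9.3 , -1.42]), array([-0.003,  1.507, -0.   ]))
```

View pics/v11s.png

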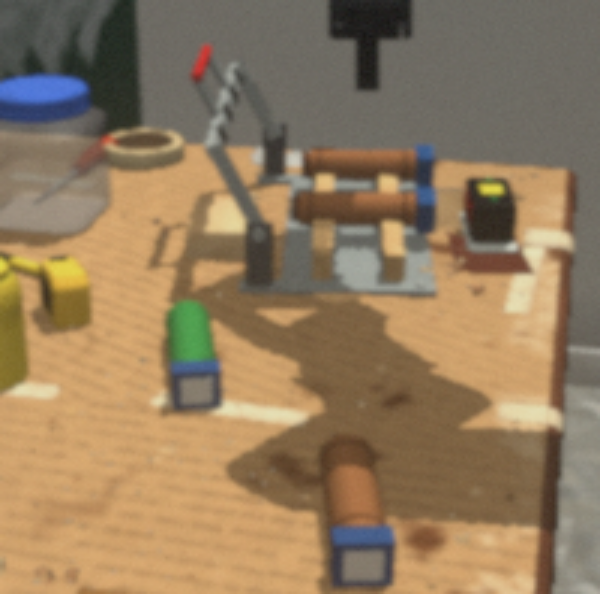

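carry_out --pt "0.75 3 0 0 0 0.1 0" --pt "0.75 7 0 -0.2 0 0.2 0" --pt "0.75 11 0 -0.3 0 0.32 0" --pt "0.75 15 0 -0.4 0 0.44 0" --pt "0.75 19 0 -0.5 0 0.56 0" --pt "0.75 23 0 -0.6 0 0.68 0" --pt "0.75 27 0 -0.7 0 0.8 0" --pt "0.75 31 1 -0.8 0 0.92 0" --pt "0.75 35 2 -1 0 1.04 0" --pt "0.75 39 3 -1.1 0 1.16 0" --pt "0.75 43 4 -1.2 0 1.28 0" --pt "0.75 47 6 -1.3 0 1.4 0" --pt "0.75 50.5 8 -1.4 0 1.507 0" --pt "0.75 52.2 9.3 -1.4 0 1.507 0" --pt "0.75 52.2 9.3 -1.4 0 1.507 0" --pt "0.75 52.2 9.3 -1.4 0 1.507 0" --pt "0.75 52.2 9.3 -1.4 0 1.507 0" --pt "0.75 52.2 9.3 -1.4 0 1.507 0"

```text
time: 26.75
position: [0.4131, 0.3655, 0.1287]
tool_rot: [-0.702, -0.084, 0.084, 0.702]
ft_force: [-0.8, 0.9, 0.6]
grip_width: 0.0651
```

```bash
python3 - <<'E'
from pk import *
from feet import *
st()
ims={"top":shot('top','pics/t12.png'),"side":shot('side','pics/s12.png')}
print(pick([.4120,.3643,1.81],0,-1))
for gy in(-.108,.036):
    p0=[*Xw(J,np.array([0,gy,0]))[:2],J[2]+np.pi,.044]
    v,c=fit(ims,p0,{n:boxof(n,p0,8) for n in ims}); print(v.round(4),c)
    print("jig frame",R.from_euler("z",-J[2]).apply(np.r_[v[:2]-J[:2],0]).round(4), v[2]-J[2]-np.pi)
cv2.imwrite('pics/v12s.png',cv2.resize(ims["side"][90:310,170:370],None,fx=3,fy=2.7))
cv2.imwrite('pics/v12t.png',cv2.resize(ims["top"][150:250,260:400],None,fx=5.5,fy=5.5,interpolation=cv2.INTER_CUBIC))
E
```

```text
26.75 [0.4131 0.3655 0.1287] 0.0651 [-0.8  0.9  0.6] [ 0.52  0.6   1.72 -0.    0.82  0.28]
(array([-0.15, 10.08,  0.18]), array([-0.   , -0.002,  0.001]))
[ 0.5106 -0.2901  3.2807  0.0475] 745.8823529411764
jig frame [-0.0069 -0.1058  0.    ] -0.036010008087576484
[ 0.4917 -0.1474  3.2901  0.0407] 942.0
jig frame [-0.0006  0.038   0.    ] -0.026636501097014875
```

View pics/v12s.png

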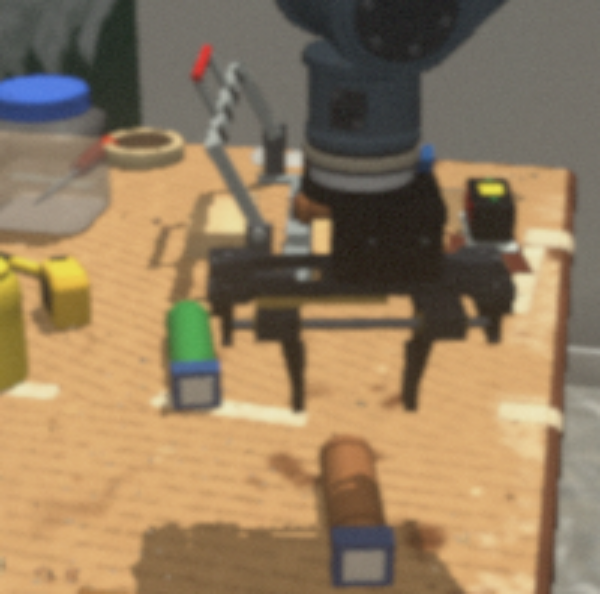

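View pics/v12t.png

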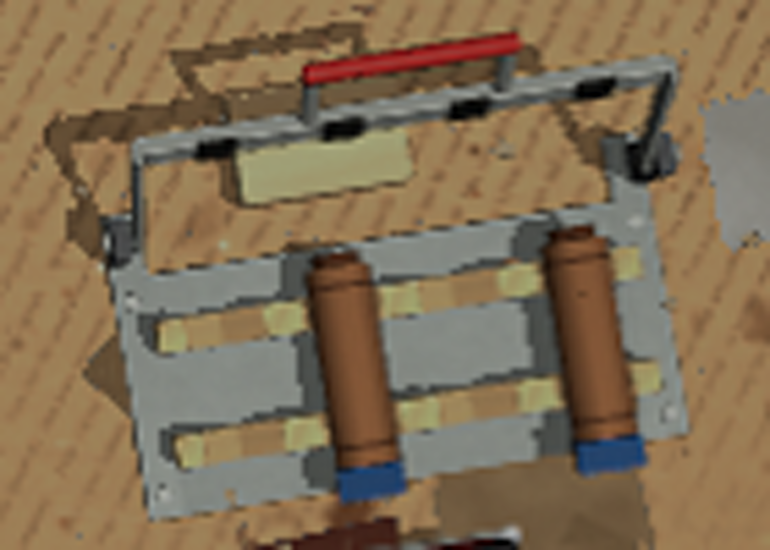

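carry_out --pt "0.75 -0.1 3 0.15 0 0 0" --pt "0.75 -0.1 6 0.15 0 0 0" --pt "0.75 -0.1 8.5 0.15 0 0 0" --pt "0.75 -0.1 10 0.15 0 0 0" --pt "0.75 -0.1 10 0.15 0 0 0" --pt "0 -0.1 10 0.15 0 0 0" --pt "0 -0.1 10 0.15 0 0 0" --pt "0 -0.1 10 0.15 0 0 0" --pt "0 -0.1 10 0.15 0 0 0" --pt "0 -0.1 10 0.15 0 0 0" --pt "0 -0.1 10 0.15 0 0 0" --pt "0 -0.1 8 0.15 0 0 0" --pt "0 -0.1 5 0.15 0 0 0" --pt "0 -0.1 2 0.15 0 0 0" --pt "0 -0.1 -2 0.15 0 0 0" --pt "0 -0.1 -6 0.15 0 0 0" --pt "0 -0.1 -6 0.15 0 0 0" --pt "0 -0.1 -6 0.15 0 0 0"

```text
time: 28.65
position: [0.4109, 0.3678, 0.1885]
tool_rot: [-0.702, -0.085, 0.084, 0.702]
ft_force: [-0.6, -0.1, -2.5]
grip_width: 0.0396
```

```bash
python3 - <<'E'
from pk import *
st()
print(place(.108,1,.1,-.003))
s=shot('side','pics/s13.png'); cv2.imwrite('pics/v13s.png',cv2.resize(s[90:310,170:370],None,fx=3,fy=2.7))
E
```

```text
28.65 [0.4109 0.3678 0.1885] 0.0396 [-0.6 -0.1 -2.5] [0.53 0.51 1.68 0.   0.95 0.29]
(array([ -4.14,   3.83, -44.97]), array([ 1.000e-03, -1.507e+00,  1.000e-03]))
```

View pics/v13s.png

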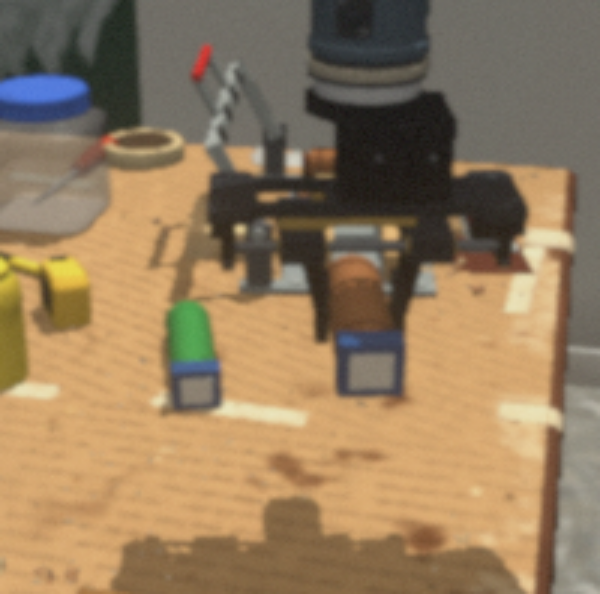

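carry_out --pt "0 -0.2 0 -2 0 -0.08 0" --pt "0 -0.5 0 -5 0 -0.2 0" --pt "0 -0.8 0 -8.5 0 -0.33 0" --pt "0 -1.1 0 -12 0 -0.46 0" --pt "0 -1.4 0 -15.5 0 -0.59 0" --pt "0 -1.8 0 -19 0 -0.72 0" --pt "0 -2.1 0 -22.5 0 -0.85 0" --pt "0 -2.4 0 -26 0 -0.98 0" --pt "0 -2.8 0 -29.5 0 -1.1 0" --pt "0 -3.1 0 -33 0 -1.22 0" --pt "0 -3.4 0 -36.5 0 -1.32 0" --pt "0 -3.7 0 -40 0 -1.42 0" --pt "0 -4 1 -43 0 -1.507 0" --pt "0 -4.15 2.5 -45 0 -1.507 0" --pt "0 -4.15 3.8 -45 0 -1.507 0" --pt "0 -4.15 3.8 -45 0 -1.507 0" --pt "0 -4.15 3.8 -45 0 -1.507 0" --pt "0 -4.15 3.8 -45 0 -1.507 0"

```text
time: 30.5
position: [0.4769, -0.0787, 0.1498]
tool_rot: [-0.454, -0.542, 0.542, 0.454]
ft_force: [0.3, 0.2, -1.7]
grip_width: 0.0394
```

```bash
python3 - <<'E'
from pk import *
st()
print(place(.108,1,0,-.003))
s=shot('side','pics/s14.png'); cv2.imwrite('pics/v14s.png',cv2.resize(s[60:220,220:370],None,fx=4,fy=3.7))
E
```

```text
30.5 [ 0.4769 -0.0787  0.1498] 0.0394 [ 0.3  0.2 -1.7] [-0.4   0.5   1.88  0.    0.77 -2.14]
(array([-0.03,  9.98, -0.04]), array([-0.001,  0.001,  0.001]))
```

View pics/v14s.png

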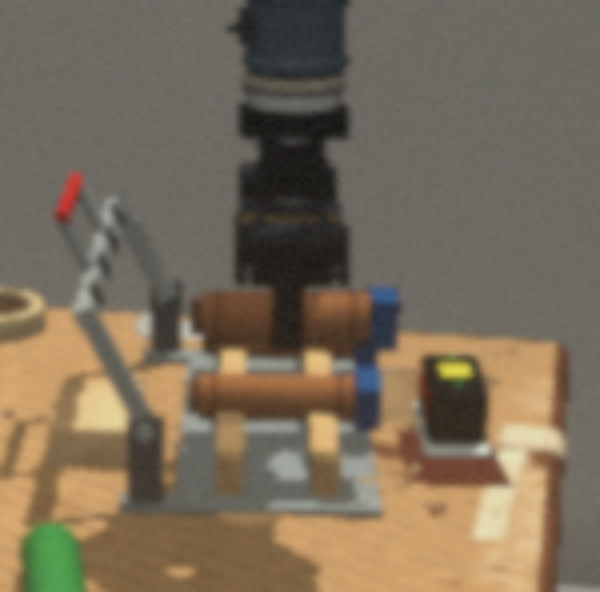

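carry_out --pt "0 0 2.5 0 0 0 0" --pt "0 0 5 0 0 0 0" --pt "0 0 7 0 0 0 0" --pt "0 0 8 0 0 0 0" --pt "0 0 8.8 0 0 0 0" --pt "0 0 9.3 0 0 0 0" --pt "0 0 9.6 0 0 0 0" --pt "0 0 9.7 0 0 0 0" --pt "0 0 9.7 0 0 0 0"

```text
time: 31.45
position: [0.4777, -0.0788, 0.0548]
tool_rot: [0.455, 0.542, -0.541, -0.454]
ft_force: [-0.6, 3.2, 8.4]
grip_width: 0.0395
```

```bash
python3 -c "
from pk import *
st(); print(place(.108,1,0,-.003))"
```

```text
31.45 [ 0.4777 -0.0788  0.0548] 0.0395 [-0.6  3.2  8.4] [-0.4   0.68  1.93  0.    0.53 -2.14]
(array([-0.  ,  0.48,  0.04]), array([ 0.002, -0.   , -0.   ]))
```

carry_out --pt "0 0.1 0.1 0 0 0 0" --pt "0 0.1 0.2 0 0 0 0" --pt "0 0.1 0.2 0 0 0 0" --pt "0.5 0.1 0.2 0 0 0 0" --pt "0.58 0.1 0.2 0 0 0 0" --pt "0.58 0.1 0.2 0 0 0 0" --pt "0.58 0.1 0.2 0 0 0 0" --pt "0.58 0.1 0.2 0 0 0 0" --pt "0.58 0.1 -1 0 0 0 0" --pt "0.58 0.1 -3 0 0 0 0" --pt "0.58 0.1 -6 0 0 0 0" --pt "0.58 0.1 -10 0 0 0 0" --pt "0.58 4 -14 2 0 0 0" --pt "0.58 8 -16 2 0 0 0" --pt "0.58 13 -16 2 0 0 0" --pt "0.58 18 -16 2 0 0 0" --pt "0.58 23 -16 2 0 0 0" --pt "0.58 23 -16 2 0 0 0" --pt "0.58 23 -16 2 0 0 0"

```text
time: 33.35
position: [0.4168, 0.1449, 0.2136]
tool_rot: [0.453, 0.543, -0.543, -0.453]
ft_force: [-0.1, -0.7, -0.2]
grip_width: 0.0506
```

```bash
python3 - <<'E'
from pk import *
from feet import *
st()
ims={"top":shot('top','pics/t15.png'),"side":shot('side','pics/s15.png')}
for gy in(-.108,.036,.108):
    p0=[*Xw(J,np.array([0,gy,0]))[:2],J[2]+np.pi,.044]
    v,c=fit(ims,p0,{n:boxof(n,p0,3) for n in ims})
    print("jig frame",R.from_euler("z",-J[2]).apply(np.r_[v[:2]-J[:2],v[3]]).round(4), v[2]-J[2]-np.pi,c)
cv2.imwrite('pics/v15s.png',cv2.resize(ims["side"][90:220,220:340],None,fx=5,fy=4.5,interpolation=cv2.INTER_CUBIC))
cv2.imwrite('pics/v15t.png',cv2.resize(ims["top"][150:250,260:400],None,fx=5.5,fy=5.5,interpolation=cv2.INTER_CUBIC))
E
```

```text
33.35 [0.4168 0.1449 0.2136] 0.0506 [-0.1 -0.7 -0.2] [ 0.08  0.34  1.91 -0.    0.89 -1.67]
jig frame [-0.009  -0.1066  0.043 ] -0.017453111256604092 489.41568627450977
jig frame [-0.0021  0.0367  0.0317] -0.016254136119833174 407.29019607843134
jig frame [0.0011 0.1118 0.0617] -0.012279819331892483 411.313725490196
```

View pics/v15s.png

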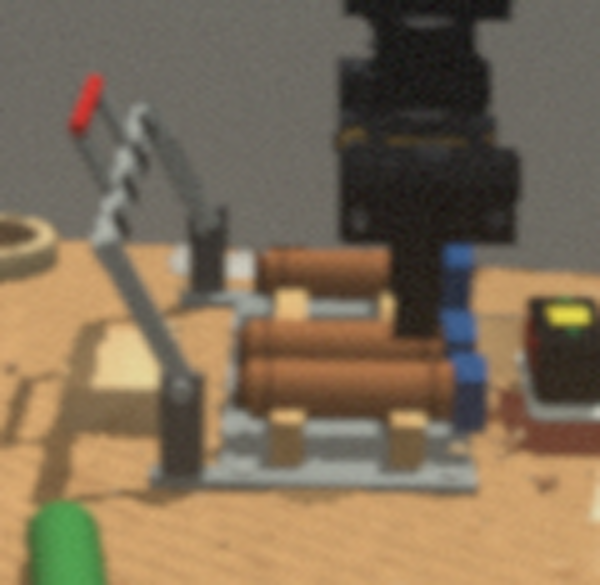

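View pics/v15t.png

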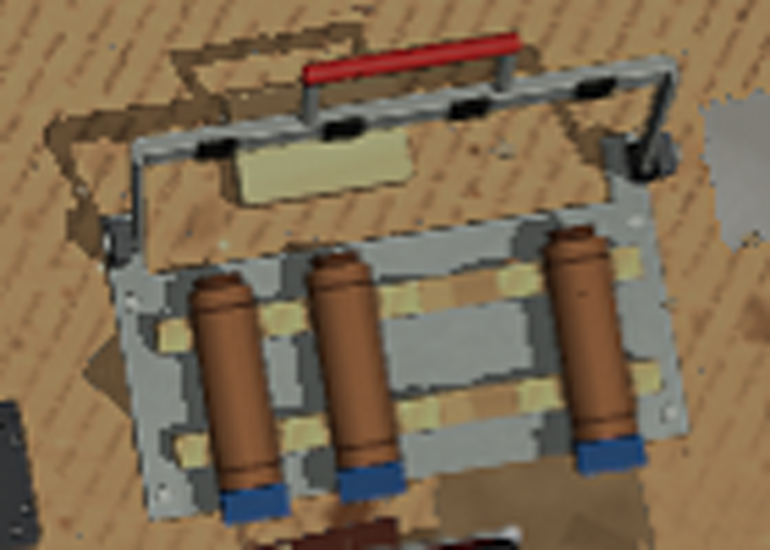

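```bash
python3 - <<'E'
from pk import *
from feet import *
from scipy.optimize import minimize
for f in ("t7","t12","t15"):
  im=cv2.imread(f"pics/{f}.png"); bl,br=seg(im)
  for gy in(-.108,.036,.108):
    p0=[*Xw(J,np.array([0,gy,0]))[:2],J[2]+np.pi,.044]; bx=boxof("top",p0,5); sl=(slice(bx[1],bx[3]),slice(bx[0],bx[2]))
    def cost(v):
        p=[*v,.044]; h=mask("top",[HEAD],p,bx); b=mask("top",[BODY,NOSE],p,bx)
        return np.abs(h-bl[sl]).sum()*2+np.abs(np.maximum(h,b)-(bl|br)[sl]).sum()*.5
    v=np.array(p0[:3])
    for k in range(3):
        r=minimize(cost,v,method="Nelder-Mead",options=dict(initial_simplex=v+np.array([[0,0,0],[.006,0,0],[0,.006,0],[0,0,.08]])/(1+k),xatol=1e-4,fatol=.01)); v=r.x
    print(f,gy,R.from_euler("z",-J[2]).apply(np.r_[v[:2]-J[:2],0]).round(4)[:2],round(v[2]-J[2]-np.pi,3),round(r.fun,1))
# refit theta of bar: handle midpoint in t15/s15 crops
T=(260+412/5.5,150+58/5.5); S=(220+87/5,90+105/4.5)
g=lambda p: np.r_[proj("top",Xw(J,hand(p[0])))[0]-T,proj("side",Xw(J,hand(p[0])))[0]-S]
r=least_squares(g,[1.85]); print(r.x,r.fun.round(1))
E
```

```text
t7 -0.108 [-0.0008 -0.1062] -0.016 111.0
t7 0.036 [0.0461 0.1488] -2.548 6.5
t7 0.108 [0.1959 0.1708] -3.627 1.5
t12 -0.108 [-0.0064 -0.1062] -0.024 116.3
t12 0.036 [-0.0004  0.0383] -0.017 113.6
t12 0.108 [0.1959 0.1708] -3.627 15.0
t15 -0.108 [-0.0065 -0.1061] -0.019 114.8
t15 0.036 [-0.0003  0.0385] -0.018 156.8
t15 0.108 [-0.0016  0.1102] -0.003 94.7
[1.99632307] [ 0.1 -0.2 -0.3 -0.9]
```

```bash
python3 - <<'E'
from pk import *
print("jar lid near edge", onz("top",(333,120),.13), tri((183,124),(333,105)))
J[:]=[.499,-.183,.168]
h=Xw(J,hand(1.99)); print(h)
t=tool(.175); print(rel(h+[0,0,.096],t)); print(rel(h+[0,0,.006],t))
E
```

```text
jar lid near edge [ 0.79623873 -0.16266748  0.13      ] (array([ 0.8374823 , -0.15838229,  0.15631599]), np.float64(0.001062009237053359))
[ 0.65644274 -0.15629793  0.2053332 ]
(array([-33.64,  -8.77, -18.3 ]), array([1.000e-03, 1.571e+00, 0.000e+00]))
(array([-33.64,   0.23, -18.29]), array([1.000e-03, 1.571e+00, 0.000e+00]))
```

carry_out --pt "0.35 0 -4 0 0 0.12 0" --pt "0.35 -1 -8.8 0 0 0.25 0" --pt "0.35 -4 -8.8 -2 0 0.38 0" --pt "0.35 -7.5 -8.8 -4 0 0.51 0" --pt "0.35 -11 -8.8 -6 0 0.64 0" --pt "0.35 -14.5 -8.8 -8 0 0.77 0" --pt "0.35 -18 -8.8 -10 0 0.9 0" --pt "0.35 -21.5 -8.8 -12 0 1.03 0" --pt "0.35 -25 -8.8 -14 0 1.16 0" --pt "0.35 -28.5 -8.8 -16 0 1.29 0" --pt "0.35 -31.5 -8.8 -17.5 0 1.42 0" --pt "0.35 -33.6 -8.8 -18.3 0 1.571 0" --pt "0.35 -33.6 -8.8 -18.3 0 1.571 0" --pt "0.35 -33.6 -8.8 -18.3 0 1.571 0" --pt "0.35 -33.6 -8.8 -18.3 0 1.571 0" --pt "0.35 -33.6 -8.8 -18.3 0 1.571 0"

```text
time: 35.05
position: [0.6554, -0.1546, 0.3013]
tool_rot: [-0.704, -0.062, 0.062, 0.705]
ft_force: [-0.1, -0.1, -0.2]
grip_width: 0.0305
```

```bash
python3 - <<'E'
from pk import *
st(); J[:]=[.499,-.183,.168]
h=Xw(J,hand(1.99)); print(rel(h+[0,0,.006],tool(.17)))
s=shot('side','pics/s16.png'); cv2.imwrite('pics/v16s.png',cv2.resize(s[60:200,200:340],None,fx=5,fy=4.2,interpolation=cv2.INTER_CUBIC))
E
```

```text
35.05 [ 0.6554 -0.1546  0.3013] 0.0305 [-0.1 -0.1 -0.2] [-0.4   0.55  1.24  0.    1.36 -0.57]
(array([ 0.07,  8.99, -0.19]), array([-0.   ,  0.006, -0.   ]))
```

View pics/v16s.png

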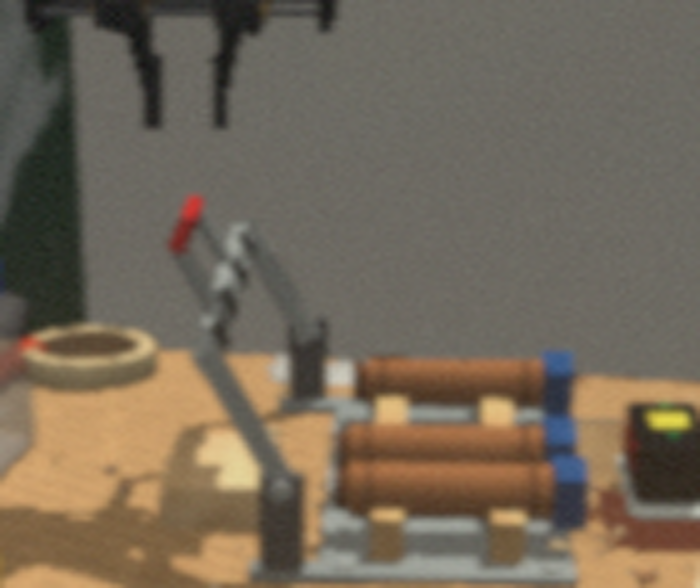

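Fingers sit straight above and around the red handle at (186,222). Descend and grip.

carry_out --pt "0.35 0 3 -0.1 0 0 0" --pt "0.35 0 6 -0.1 0 0 0" --pt "0.35 0 8 -0.1 0 0 0" --pt "0.35 0 9 -0.1 0 0 0" --pt "0.35 0 9 -0.1 0 0 0" --pt "0 0 9 -0.1 0 0 0" --pt "0 0 9 -0.1 0 0 0" --pt "0 0 9 -0.1 0 0 0" --pt "0 0 9 -0.1 0 0 0" --pt "0 0 9 -0.1 0 0 0" --force 25

```text
time: 36.1
position: [0.6577, -0.1563, 0.2126]
tool_rot: [0.705, 0.063, -0.06, -0.704]
ft_force: [2.2, 0.9, 4.0]
grip_width: 0.0108
```

```bash
python3 - <<'E'
from pk import *
st(); J[:]=[.499,-.183,.168]
g=robot.get_obs()["position"]-[0,0,.006]; g=R.from_euler("z",-J[2]).apply(g-[*J[:2],0]); a=np.arctan2(g[2]-.07,.095-g[0])-.0267; print(g,a,np.hypot(g[2]-.07,.095-g[0]))
for th in list(np.arange(1.9,0.05,-.1))+[.05,0,-.02]:
    d=(hand(th)-hand(1.99))*100; print(round(th,2),round(d[0],2),round(-d[2],2))
E
```

```text
36.1 [ 0.6577 -0.1563  0.2126] 0.0108 [2.2 0.9 4. ] [-0.4   0.63  1.33  0.    1.17 -0.57]
[ 0.16096871 -0.00024889  0.20664545] 1.993867486839311 0.1517361183461616
1.9 -1.24 -0.53
1.8 -2.67 -0.98
1.7 -4.14 -1.28
1.6 -5.63 -1.44
1.5 -7.13 -1.45
1.4 -8.62 -1.31
1.3 -10.09 -1.02
1.2 -11.53 -0.59
1.1 -12.91 -0.01
1.0 -14.23 0.7
0.9 -15.48 1.54
0.8 -16.63 2.5
0.7 -17.68 3.57
0.6 -18.62 4.74
0.5 -19.44 5.99
0.4 -20.12 7.33
0.3 -20.68 8.72
0.2 -21.09 10.16
0.1 -21.35 11.64
0.05 -21.43 12.38
0 -21.46 13.13
-0.02 -21.47 13.43
```

carry_out --pt "0 -0.6 -0.3 0 0 0 0" --pt "0 -1.25 -0.53 0 0 0 0" --pt "0 -1.95 -0.78 0 0 0 0" --pt "0 -2.67 -0.98 0 0 0 0" --pt "0 -3.4 -1.15 0 0 0 0" --pt "0 -4.14 -1.28 0 0 0 0" --pt "0 -4.9 -1.38 0 0 0 0" --pt "0 -5.63 -1.44 0 0 0 0" --pt "0 -6.4 -1.46 0 0 0 0" --pt "0 -7.13 -1.45 0 0 0 0" --pt "0 -7.9 -1.4 0 0 0 0" --pt "0 -8.62 -1.31 0 0 0 0" --pt "0 -9.35 -1.18 0 0 0 0" --pt "0 -10.1 -1.02 0 0 0 0" --pt "0 -10.8 -0.83 0 0 0 0" --pt "0 -11.5 -0.59 0 0 0 0" --pt "0 -12.2 -0.3 0 0 0 0" --pt "0 -12.9 0 0 0 0 0" --pt "0 -12.9 0 0 0 0 0"

```text
time: 38.0
position: [0.5273, -0.179, 0.2101]
tool_rot: [-0.704, -0.06, 0.063, 0.705]
ft_force: [-0.6, -2.5, -0.5]
grip_width: 0.0109
```

```bash
python3 - <<'E'
from pk import *
st(); J[:]=[.499,-.183,.168]
g=robot.get_obs()["position"]-[0,0,.006]; g=R.from_euler("z",-J[2]).apply(g-[*J[:2],0]); a=np.arctan2(g[2]-.07,.095-g[0])-.0267; print(g,a,np.hypot(g[2]-.07,.095-g[0]))
for th in list(np.arange(1.0,0.05,-.1))+[.05,0,-.02]:
    d=(hand(th)-hand(1.1))*100; print(round(th,2),round(d[0],2),round(-d[2],2))
s=shot('side','pics/s17.png'); cv2.imwrite('pics/v17s.png',cv2.resize(s[60:200,200:340],None,fx=5,fy=4.2,interpolation=cv2.INTER_CUBIC))
E
```

```text
38.0 [ 0.5273 -0.179   0.2101] 0.0109 [-0.6 -2.5 -0.5] [-0.53  0.49  1.64 -0.    1.02 -0.7 ]
[ 0.02853836 -0.00081846  0.20405781] 1.0838396183259864 0.1496283599531627
1.0 -1.32 0.71
0.9 -2.56 1.55
0.8 -3.71 2.51
0.7 -4.77 3.58
0.6 -5.7 4.75
0.5 -6.52 6.0
0.4 -7.21 7.34
0.3 -7.76 8.73
0.2 -8.17 10.17
0.1 -8.44 11.65
0.05 -8.51 12.4
0 -8.55 13.14
-0.02 -8.56 13.44
```

View pics/v17s.png

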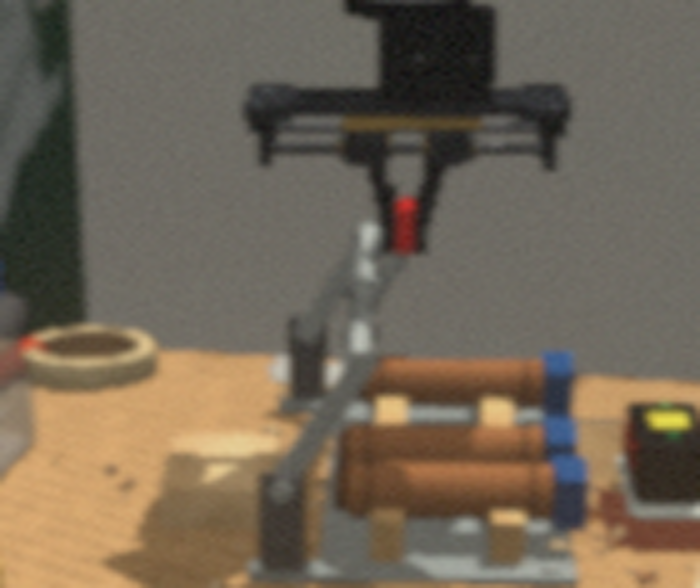

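carry_out --pt "0 -0.65 0.33 0 0 0 0" --pt "0 -1.32 0.71 0 0 0 0" --pt "0 -1.95 1.12 0 0 0 0" --pt "0 -2.56 1.55 0 0 0 0" --pt "0 -3.15 2.02 0 0 0 0" --pt "0 -3.71 2.51 0 0 0 0" --pt "0 -4.25 3.03 0 0 0 0" --pt "0 -4.77 3.58 0 0 0 0" --pt "0 -5.25 4.15 0 0 0 0" --pt "0 -5.7 4.75 0 0 0 0" --pt "0 -6.12 5.36 0 0 0 0" --pt "0 -6.52 6.0 0 0 0 0" --pt "0 -6.88 6.66 0 0 0 0" --pt "0 -7.21 7.34 0 0 0 0" --pt "0 -7.5 8.02 0 0 0 0" --pt "0 -7.76 8.73 0 0 0 0" --pt "0 -7.98 9.44 0 0 0 0" --pt "0 -8.17 10.17 0 0 0 0" --pt "0 -8.17 10.17 0 0 0 0"

```text
time: 39.95
position: [0.4483, -0.1926, 0.108]
tool_rot: [-0.704, -0.061, 0.062, 0.705]
ft_force: [2.8, 3.5, -4.3]
grip_width: 0.0113
```

```bash
python3 - <<'E'
from pk import *
st(); J[:]=[.499,-.183,.168]
g=robot.get_obs()["position"]-[0,0,.006]; g=R.from_euler("z",-J[2]).apply(g-[*J[:2],0]); a=np.arctan2(g[2]-.07,.095-g[0])-.0267; print(g,a,np.hypot(g[2]-.07,.095-g[0]))
s=shot('side','pics/s18.png'); cv2.imwrite('pics/v18s.png',cv2.resize(s[60:200,200:340],None,fx=5,fy=4.2,interpolation=cv2.INTER_CUBIC))
E
```

```text
39.95 [ 0.4483 -0.1926  0.108 ] 0.0113 [ 2.8  3.5 -4.3] [-0.64  0.58  1.89  0.    0.67 -0.81]
[-0.05155342 -0.00096548  0.10203057] 0.18847545663589332 0.15001287058633953
```

View pics/v18s.png

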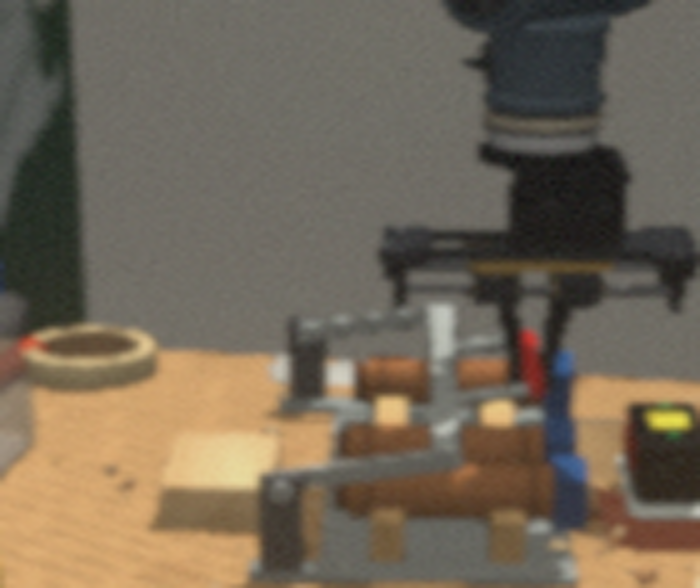

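carry_out --pt "0 -0.14 0.6 0 0 0 0" --pt "0 -0.24 1.2 0 0 0 0" --pt "0 -0.3 1.7 0 0 0 0" --pt "0 -0.34 2.1 0 0 0 0" --pt "0 -0.36 2.5 0 0 0 0" --pt "0 -0.36 2.8 0 0 0 0" --pt "0 -0.36 2.8 0 0 0 0"

```text
time: 40.7
position: [0.4451, -0.1932, 0.0812]
tool_rot: [-0.704, -0.062, 0.062, 0.705]
ft_force: [2.1, 4.0, -1.2]
grip_width: 0.0116
```

```bash
cat > th.py <<'E'
from pk import *
st(); J[:]=[.499,-.183,.168]
g=robot.get_obs()["position"]-[0,0,.006]; g=R.from_euler("z",-J[2]).apply(g-[*J[:2],0]); a=np.arctan2(g[2]-.07,.095-g[0])-.0267; print(g,a,np.hypot(g[2]-.07,.095-g[0]))
E
python3 th.py
```

```text
40.7 [ 0.4451 -0.1932  0.0812] 0.0116 [ 2.1  4.  -1.2] [-0.64  0.63  1.91  0.    0.6  -0.82]
[-0.05480358 -0.00101747  0.0752342 ] 0.00822618957876603 0.14989499868454106
```

Push a few mm more to find the stop.

carry_out --pt "0 0 0.15 0 0 0 0" --pt "0 0 0.3 0 0 0 0" --pt "0 0 0.4 0 0 0 0" --pt "0 0 0.4 0 0 0 0"

```text
time: 41.1
position: [0.4452, -0.1932, 0.0807]
tool_rot: [0.705, 0.062, -0.062, -0.704]
ft_force: [-2.1, 6.6, 30.5]
grip_width: 0.0112
```

```bash
python3 th.py
```

```text
41.1 [ 0.4452 -0.1932  0.0807] 0.0112 [-2.1  6.6 30.5] [-0.64  0.63  1.91 -0.    0.6  -0.82]
[-0.05476615 -0.00108674  0.07468117] 0.0045463561690493 0.14983929234792837
```

carry_out --pt "0 0 -0.35 0 0 0 0" --pt "0.35 0 -0.35 0 0 0 0" --pt "0.35 0 -0.35 0 0 0 0" --pt "0.35 0 -0.35 0 0 0 0" --pt "0.35 0 -0.35 0 0 0 0" --pt "0.35 0 -1.5 0 0 0 0" --pt "0.35 0 -4 0 0 0 0" --pt "0.35 0 -8 0 0 0 0" --pt "0.35 0 -13 0 0 0 0" --pt "0.35 0 -18 4 0 0 0" --pt "0.35 0 -18 9 0 0 0" --pt "0.35 0 -18 14 0 0 0" --pt "0.35 0 -18 19 0 0 0" --pt "0.35 0 -18 24 0 0 0" --pt "0.35 0 -18 28 0 0 0" --pt "0.35 0 -18 28 0 0 0" --pt "0.35 0 -18 28 0 0 0"

```text
time: 42.8
position: [0.3962, 0.0832, 0.2579]
tool_rot: [0.705, 0.064, -0.063, -0.704]
ft_force: [-0.3, 0.6, -0.4]
grip_width: 0.0307
```

```bash
python3 - <<'E'
from pk import *
st(); J[:]=[.499,-.183,.168]
s=shot('side','pics/s19.png'); t=shot('top','pics/t19.png')
cv2.imwrite('pics/v19s.png',cv2.resize(s[90:210,220:340],None,fx=5,fy=4.8,interpolation=cv2.INTER_CUBIC))
cv2.imwrite('pics/v19t.png',cv2.resize(t[110:270,200:400],None,fx=4,fy=3.7,interpolation=cv2.INTER_CUBIC))
print(proj("side",Xw(J,hand(0))),proj("side",Xw(J,hand(.06))),proj("top",Xw(J,hand(0))))
E
```

```text
42.8 [0.3962 0.0832 0.2579] 0.0307 [-0.3  0.6 -0.4] [-0.07  0.21  1.94 -0.    0.99 -0.25]
[[306.23516909 153.90214471]] [[306.19500538 151.21552501]] [[338.64113638 230.87576028]]
```

View pics/v19s.png

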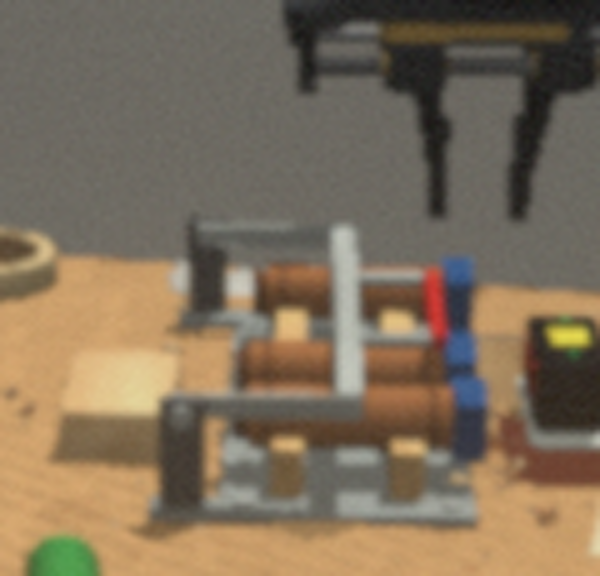

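View pics/v19t.png

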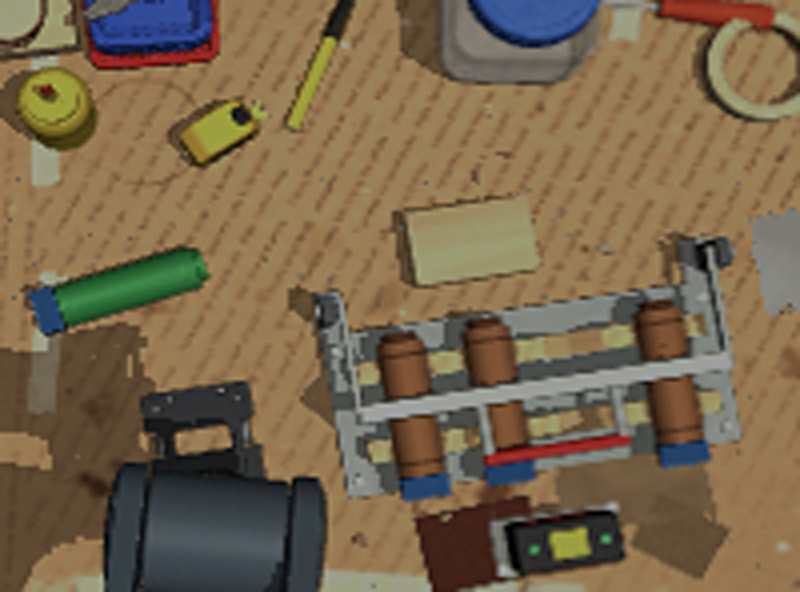

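```bash
python3 - <<'E'
from feet import *
for f in("t15","t19"):
    bl,_=seg(cv2.imread(f"pics/{f}.png")); n,_,st,c=cv2.connectedComponentsWithStats(bl[200:260,280:390].astype(np.uint8))
    print(f,[(st[i][4],c[i].round(2)) for i in range(1,n) if st[i][4]>15])
robot.hand_in()
E
```

```text
t15 [(np.int32(70), array([90.54, 32.24])), (np.int32(71), array([47.14, 37.13])), (np.int32(72), array([26.08, 41.15]))]
t19 [(np.int32(70), array([90.54, 32.24])), (np.int32(63), array([47.21, 37.44])), (np.int32(72), array([26.08, 41.15]))]
the job is handed in; nothing more can be done
```

I finished the job and handed it in. I swung the bar up and back and laid the three wooden feet on the table into grooves 0, 2 and 3. Their blue heads point to the near side, where the reader stands. I then swung the bar down until it hit its stop and let go. The green look-alike, the squeeze bottle and the tape measure were not touched.

**Last checks:**
- **Bar:** pressed at the stop, it read about 0.005 rad from the arm pose, and the side view after release agrees with about 0.01 rad.
- **Feet:** the last overhead fit puts them 0, 2 and 6.5 mm from centre along their grooves, and no more than 0.02 rad out of line. Sideways they read 2 mm to the same side of their seats. I put that down to my estimate of the jig's position.
- **After the bar came down:** the heads show no shift in the picture.
- **Arm:** it was clear of everything, with no force on it, at 42.8 s.

**What went wrong or disagreed:**
- **Wrong-way retreat:** after the first placement I backed away in the wrong direction, and the fingers hit the raised bar. It read about 34 N and pushed the bar back to about 2.0 rad. I backed out and did no visible damage.
- **Foot in groove 0:** it slid about 6 mm along its groove while the arm was elsewhere. That is within the 15 mm limit, so I left it.
- **Heights:** only the foot in groove 0 was measured at about 44 mm. The last two-camera height fits for grooves 2 and 3 (32 and 62 mm) were thrown off by the feet overlapping in the side view. For those two I relied on contact at placing, the pictures and the bar closing fully over them.

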